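# Change the batch in a heat-sink clamp fixture with a pin spanner

## Task

Change the batch in the round clamp fixture: with both pins of the spanner fully in the clamp ring's holes, turn the ring open until its red arms stand midway between the nests, take out the finished heat sinks (the ones with brass nuts) and stand them in the green box, and set every blank from the blue tray fully down in a nest, fins interlaced. Then turn the ring back to its locked stop with the spanner, both pins in again, and stand the spanner back in its wooden block. Turn the ring with nothing but the spanner and leave the other things on the bench where they are.

Things in the scene. Friction and masses are not known exactly. Their poses are not given: they have to be found in the camera images.
- fixture: Fixed green round plate, 270 mm across, 12 mm thick; origin at the centre of its underside on the bench, z up. It carries three yellow comb nests 95 mm from its centre, 120 degrees apart, and the steel clamp ring on a hub in the middle. A heat sink is fully down in a nest when its origin is 20 mm above the bench (top at 50 mm); the rubber pads of the ring's arms then pass 2 mm above it.
- nest0: Yellow comb nest fixed on the fixture: origin under its centre, 12 mm above the bench; x radially outward. Four round-topped fins along x, 56 long, 5 thick, at y = -18, -6, 6, 18 mm, rise to z = 30 mm from a 6 mm floor; low lips (to z = 13 mm) at x = -34 and 34 mm. A seated heat sink rests on the fin tops, origin 8 mm above this one, x along this x either way round; play 2 mm in y, 4 mm in x.
- nest1: Yellow comb nest fixed on the fixture: origin under its centre, 12 mm above the bench; x radially outward. Four round-topped fins along x, 56 long, 5 thick, at y = -18, -6, 6, 18 mm, rise to z = 30 mm from a 6 mm floor; low lips (to z = 13 mm) at x = -34 and 34 mm. A seated heat sink rests on the fin tops, origin 8 mm above this one, x along this x either way round; play 2 mm in y, 4 mm in x.
- nest2: Yellow comb nest fixed on the fixture: origin under its centre, 12 mm above the bench; x radially outward. Four round-topped fins along x, 56 long, 5 thick, at y = -18, -6, 6, 18 mm, rise to z = 30 mm from a 6 mm floor; low lips (to z = 13 mm) at x = -34 and 34 mm. A seated heat sink rests on the fin tops, origin 8 mm above this one, x along this x either way round; play 2 mm in y, 4 mm in x.
- ring_face (a point): Centre of the clamp ring's upper face, 61 mm above the bench, z up, turns with the ring. Ring 82 mm outer, 34 mm inner diameter. Two round holes, 11 mm wide, 13 mm deep, at x = +28 and -28 mm. Three red arms, 16 mm wide, reach 122 mm from the axis, one along +x and the others 120 degrees either side; tops 62 mm, rubber pads beneath 52 mm above the bench.
- clamp_ring (a joint): Angle of the clamp ring, rad: 0 (end stop) = locked, arms over the middle of the nests, ring_face x along nest0's x. It grows anticlockwise seen from above; 1.05 = open, arms midway between nests; end stop at 1.15. Starts between 0 and 0.25. Turning it takes about 0.15 N m; it stays where it is left.
- spanner: Two-pin T-handled spanner, upright, 0.32 kg. Origin: centre of the underside of its foot; z up, x along foot and handle. Dark foot 80 x 32 x 12 mm; two round-ended 8 mm pins stick 11 mm down from it at x = +28 and -28 mm; 16 mm stem; yellow bar 90 mm long (x), 18 mm wide (y), z = 69 to 85 mm: grip its middle across the width. Pins fully in: foot flat on the face. Half-turn symmetric.
- block: Fixed wooden block for the spanner, 115 x 60 x 45 mm (x, y, z), origin at the centre of its underside on the bench. In its top are two holes 13 mm wide and 16 mm deep at x = +28 and -28 mm; the spanner starts there and goes back there, foot flat on the top (its origin 45 mm above the block's), either way round.
- tray: Fixed shallow blue tray, 290 x 150 mm in its x and y, rim 14 mm high, floor 4 mm thick; origin at the centre of its underside on the bench.
- sink0: Blank aluminium heat sink, fins down, 60 x 51 x 30 mm (x, y, z), 0.14 kg: 8 mm base plate on top (z = 22 to 30 mm), five 3 mm fins below it along x at y = -24, -12, 0, 12, 24 mm, open at the ends. Origin: centre of the fins' lower edges, z up. Grip across the 51 mm width. Half-turn symmetric. Two or three stand in the tray; an absent one reads None.
- sink1: Blank aluminium heat sink, fins down, 60 x 51 x 30 mm (x, y, z), 0.14 kg: 8 mm base plate on top (z = 22 to 30 mm), five 3 mm fins below it along x at y = -24, -12, 0, 12, 24 mm, open at the ends. Origin: centre of the fins' lower edges, z up. Grip across the 51 mm width. Half-turn symmetric. Two or three stand in the tray; an absent one reads None.
- sink2: Blank aluminium heat sink, fins down, 60 x 51 x 30 mm (x, y, z), 0.14 kg: 8 mm base plate on top (z = 22 to 30 mm), five 3 mm fins below it along x at y = -24, -12, 0, 12, 24 mm, open at the ends. Origin: centre of the fins' lower edges, z up. Grip across the 51 mm width. Half-turn symmetric. Two or three stand in the tray; an absent one reads None.
- done0: Finished heat sink: like a blank (same sizes, origin and axes, 0.16 kg), but with four 15 mm brass nuts pressed flush into the top of its base. Starts fully down in nest0 under the clamp ring's arm; goes to the green box, standing on its fins. One or two are there; an absent one reads None.
- done1: Finished heat sink: like a blank (same sizes, origin and axes, 0.16 kg), but with four 15 mm brass nuts pressed flush into the top of its base. Starts fully down in nest1 under the clamp ring's arm; goes to the green box, standing on its fins. One or two are there; an absent one reads None.
- box: Fixed shallow green box for finished heat sinks, 160 x 170 mm in its x and y, rim 22 mm high, walls and floor 4 mm thick; origin at the centre of its underside on the bench. Two heat sinks fit side by side with their fins along its y, or any way they lie flat on the floor.
- oil_bottle: Yellow oil bottle, 48 mm thick, 120 mm tall, beside the green box; leave alone. Origin under its centre.
- cup: Open stamped steel cup, 64 mm wide, 45 mm tall, beside the green box; leave alone. Origin under its centre.
- mallet: Small rubber mallet, 240 mm long, lying at the right of the bench; leave alone.
- tape_roll: Orange roll of tape, 80 mm wide, open in the middle, 30 mm tall; leave alone. Origin under its centre.
There are look-alikes about, which are no part of the job. What is shaped like the sink0 but purple is not meant.

How it is judged:
By the outcome, as a careful person would: the job done as asked, in the order asked, and still so for the second after the job is handed in, with the robot touching nothing.
Of done0, done1 only 1 to 2 are there at a start; the rules pass over those that are not, and their reading is None.
Of sink0, sink1, sink2 only 2 to 3 are there at a start; the rules pass over those that are not, and their reading is None.
At some moment in a run one of sink0, sink1, sink2 may be knocked a few centimetres aside while the robot is not near it.
It also fails if it takes over 210 s, if anything falls off the work surface, if the arm or the gripper's body presses on something with over 40 N, if the wrist force passes 120 N, or if a joint passes its speed limit or range.

## Robot

A 7-joint arm with a two-finger parallel gripper is mounted at the origin on the work surface. World frame = base frame: x ahead of the robot, y to its left, z up, the work surface at z = 0. Lengths are in m, angles in rad, forces in N, time in s.
With the tool pointing down it reaches from about 0.425 to 0.925 m from the base axis. Payload 6.8 kg.
Tool frame: the origin (TCP) lies midway between the tips of the shut fingers; the grasp point (between the pads) lies 19 mm behind it; z points along the fingers, y is the line along which they close (so a half turn about z gives the same grasp; the last joint's range is limited). The gripper opens to 85 mm and grips with 20 to 120 N. Pads are 22 mm wide; open, the fingers measure 114 mm over their backs; the gripper's body (76 mm by 85 mm) begins 54 mm behind the grasp point. The pads swing forward as they close: fully open they stand 13 mm farther back than shut.
Start: joints at [-1.208, 0.477, 0.022, 1.555, -0.011, 1.109, -0.083], TCP at [0.306, 0.602, 0.231] pointing down, gripper open.
Joint ranges: [-2.96, 2.96], [-0.34, 2.1], [-1.41, 1.46], [0.24, 2.44], [-1.37, 4.51], [0.17, 1.92], [-2.96, 2.96]. Speed limits (rad/s): [2.39, 2.39, 3.14, 3.14, 3.14, 3.14, 3.14].

## Interface

Orientations are given as a unit quaternion [w, x, y, z].
In Python, from station import * gives the robot as it stands.
- The arm moves only by the shell command python3 -m creep 'ROWS' [FORCE]. ROWS is JSON, a list of rows, each a list of 7 numbers: the gripper command: -1 is shut, 1 is fully open, values between are in proportion, then the shift along the world's x, y, z in mm, then the turn, a rotation vector about the world's x, y, z in rad. A call has 1 to 5 rows; each row shifts and turns the commanded pose from where the row before left it; what a row does not reach is not made up. A row lasts 1/8 s, in which the tool goes at most 62.5 mm and 10.7 degrees, less where a joint would pass 70% of its speed; a pose out of reach is approached as far as the arm can. A call is refused whole if a number of a shift passes 62.5 or a number of a turn 0.188, either way. A call with a gripper value outside its range is refused whole. The fingers move at their own pace and stop on an object; FORCE is the grip in N (left out, the last holds). Time passes only in rows, so rows that do not move let the fingers close. It gives the time, the measured TCP pose, the force, the opening and the grip force at its end, in the units of the state.
- get_obs(): the state, without advancing time (a new reading comes with each control period).
- read_camera(name): name is "scene" or "top" or "wrist"; returns (picture, depth): 480x640x3 uint8, red, green, blue; 480x640 float32, m along the optical axis (not along the pixel's ray), 0 where there is no reading.
- camera_params(name): a dict with "intrinsics" (3x3 intrinsics, pixels), "cam_to_world" (4x4, takes a point from camera to world coordinates); the wrist camera has in their place "mount" (4x4, takes a point from camera to tool coordinates, whose origin is the TCP and whose axes are the flange's). Camera axes: x right, y up, looking along -z (the intrinsics and any distortion apply to the point x, -y, -z); pixel columns grow to the right and rows downward; lengths in m; the calibration is good to about 2 mm. A picture is of the moment at which its call begins: read the wrist's pose just before it. camera_params takes no time and is no camera call.
- hand_in(): hands the job in; it is judged then, once.
The state is a dict: "t": time; "q": joint angles; "joint_vel": joint speeds; "joint_torque": joint torques, N m; "eef_pos": TCP position; "tool_rot": TCP orientation; "contact_force": force on the tool from outside, world axes, zero at the start; "torque": the same for the moment, N m; "gripper_width": opening from 0.0 (shut) to 1.0 (fully open); "grasp_force": force on a finger pad.
Only numpy, scipy, OpenCV 4.12 (cv2) and the standard library are available. Lean on these libraries where they do the work, as an engineer would, in place of code of your own. Each camera call takes 0.05 s, during which the arm holds its last target. There are 200 camera calls.

## Working session

There is one attempt and no reset: what is moved stays moved. The work goes in short steps, Python scripts to look and compute and a shell command to move; the robot and the scene stay as the last step left them, time stands still between calls to the robot, and variables do not carry over. Pictures are saved under pics/ and viewed, at most 18 in all, crops included, and the job is handed in when it is done.

```bash
ls; mkdir -p pics; python3 - <<'E'
from station import *
import cv2,numpy as np
o=get_obs();print({k:np.round(v,3).tolist() for k,v in o.items()})
for n in ["scene","top"]:
    p,d=read_camera(n);cv2.imwrite(f"pics/{n}0.png",p[:,:,::-1]);np.save(f"{n}0.npy",d);c=camera_params(n);print(n,{k:np.round(v,4).tolist() if not isinstance(v,str) else v for k,v in c.items()})
print(camera_params("wrist"))
E
```

```text
pics
{'t': 0.0, 'q': [-1.208, 0.478, 0.022, 1.556, -0.011, 1.109, -0.083], 'joint_vel': [0.0, 0.002, 0.0, 0.001, -0.0, -0.0, -0.001], 'joint_torque': [-0.001, -59.645, 1.607, -28.12, 0.012, 0.009, 0.0], 'eef_pos': [0.306, 0.601, 0.23], 'tool_rot': [-0.0, 0.233, 0.972, -0.001], 'contact_force': [0.489, -0.571, 0.057], 'torque': [0.029, 0.001, -0.031], 'grasp_force': 0.0, 'gripper_width': 1.0}
scene {'intrinsics': [[504.2764, 0.0, 311.0925], [0.0, 504.2764, 242.8379], [0.0, 0.0, 1.0]], 'cam_to_world': [[-0.886, -0.3409, 0.3142, 0.9154], [0.4635, -0.6661, 0.5844, 0.8077], [0.0101, 0.6635, 0.7482, 1.083], [0.0, 0.0, 0.0, 1.0]]}
top {'intrinsics': [[565.4696, 0.0, 321.8392], [0.0, 565.4696, 225.3415], [0.0, 0.0, 1.0]], 'cam_to_world': [[-0.0099, 0.9987, -0.0491, 0.4372], [-0.9999, -0.01, -0.0024, -0.0103], [-0.0029, 0.0491, 0.9988, 1.4629], [0.0, 0.0, 0.0, 1.0]]}
{'intrinsics': array([[417.53222298,   0.        , 319.36669798],
       [  0.        , 417.53222298, 244.65263664],
       [  0.        ,   0.        ,   1.        ]]), 'mount': array([[-1.46190402e-03,  9.51685178e-01,  3.07071953e-01,
         7.76962891e-02],
       [ 9.99998505e-01,  1.67498758e-03, -4.30384517e-04,
         2.56516081e-04],
       [-9.23932272e-04,  3.07070865e-01, -9.51686204e-01,
        -1.42994298e-01],
       [ 0.00000000e+00,  0.00000000e+00,  0.00000000e+00,
         1.00000000e+00]])}
```

View pics/top0.png

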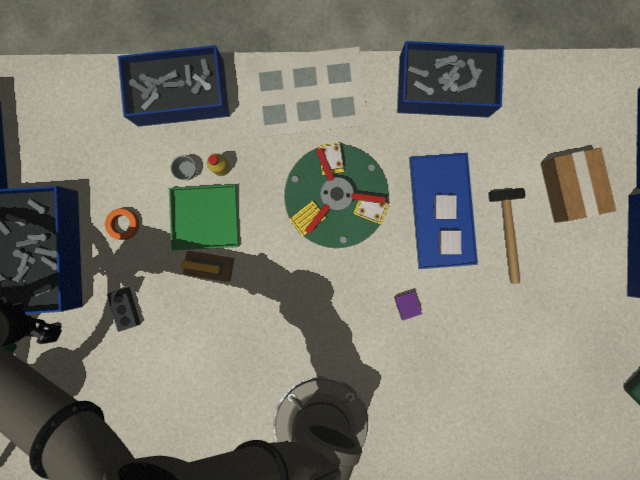

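View pics/scene0.png

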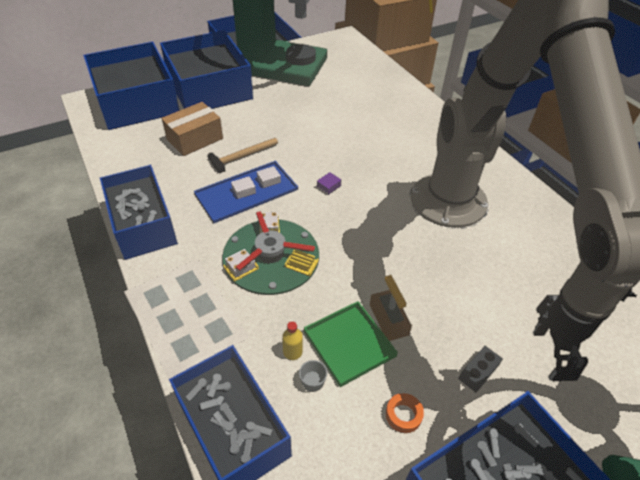

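The top view shows these positions:
- Fixture (337,195), with finished sinks at (332,158) and (372,210), and an empty nest at (306,217).
- Blanks (445,207) and (451,242).
- Green box (205,217).
- Spanner in its block (207,266).
- Purple decoy (408,305).

Next I measure them.

```bash
cat > h.py <<'E'
from station import *
import cv2,numpy as np
from scipy.spatial.transform import Rotation as Ro
from scipy.optimize import least_squares
def tool():
    o=get_obs();w,x,y,z=o["tool_rot"];return np.array(o["eef_pos"]),Ro.from_quat([x,y,z,w]).as_matrix()
def grab(n,save=None):
    T=np.eye(4);T[:3,3],T[:3,:3]=tool()[0],tool()[1]
    p,d=read_camera(n);c=camera_params(n)
    M=T@np.array(c["mount"]) if n=="wrist" else np.array(c["cam_to_world"])
    if save: cv2.imwrite(save,p[:,:,::-1])
    return p,d,np.array(c["intrinsics"]),M
def plane(uv,z,K,M):
    uv=np.atleast_2d(np.asarray(uv,float));r=np.c_[(uv[:,0]-K[0,2])/K[0,0],-(uv[:,1]-K[1,2])/K[1,1],-np.ones(len(uv))]@M[:3,:3].T
    return (M[:3,3]+r*((z-M[2,3])/r[:,2])[:,None])[:,:2]
def mask(p,lo,hi,k=1):
    m=cv2.inRange(cv2.cvtColor(p,cv2.COLOR_RGB2HSV),np.array(lo),np.array(hi))
    return cv2.morphologyEx(m,cv2.MORPH_OPEN,np.ones((k,k))) if k>1 else m
def blobs(m,amin,amax=1e9,roi=None):
    if roi: q=np.zeros_like(m);x0,y0,x1,y1=roi;q[y0:y1,x0:x1]=m[y0:y1,x0:x1];m=q
    cs=[c for c in cv2.findContours(m,cv2.RETR_EXTERNAL,cv2.CHAIN_APPROX_NONE)[0] if amin<=cv2.contourArea(c)<=amax]
    return [c[:,0,:] for c in sorted(cs,key=cv2.contourArea,reverse=True)]
def rect(c,z,K,M):
    """centre mm, long mm, short mm, long-axis angle deg"""
    P=plane(c,z,K,M)*1000;b=cv2.boxPoints(cv2.minAreaRect(P.astype(np.float32)));e=b[1]-b[0],b[2]-b[1]
    l=[np.hypot(*v) for v in e];i=int(np.argmax(l));return np.round(np.r_[b.mean(0),l[i],l[1-i],np.degrees(np.arctan2(e[i][1],e[i][0]))%180],1)
def circ(P):
    s=least_squares(lambda v:np.hypot(P[:,0]-v[0],P[:,1]-v[1])-v[2],[*P.mean(0),np.ptp(P[:,0])/2],loss="soft_l1",f_scale=.002);return np.round(s.x*1000,1)
E
python3 - <<'E'
from h import *
p,d,K,M=grab("top")
g=blobs(mask(p,(60,90,40),(85,255,255)),150,roi=(270,130,400,260))
hull=cv2.convexHull(np.vstack(g))[:,0];print("fixture",circ(plane(hull,.012,K,M)))
print("box",[rect(c,.022,K,M) for c in blobs(mask(p,(50,90,40),(70,255,255)),800,roi=(150,170,260,260))])
print("tray",[rect(c,.014,K,M) for c in blobs(mask(p,(105,120,60),(125,255,255)),2000,roi=(400,140,490,280))])
print("blanks",[rect(c,.034,K,M) for c in blobs(mask(p,(0,0,150),(179,60,255)),150,roi=(425,180,470,262))])
print("red",[rect(c,.062,K,M) for c in blobs(mask(p,(0,150,100),(8,255,255)),60,roi=(290,135,395,240))])
print("yel nest",[rect(c,.042,K,M) for c in blobs(mask(p,(20,120,120),(35,255,255)),60,roi=(285,195,325,240))])
print("bar hsv",cv2.cvtColor(p,cv2.COLOR_RGB2HSV)[266,195:225:6].tolist())
print("bar",[rect(c,.130,K,M) for c in blobs(mask(p,(14,150,70),(30,255,255)),60,roi=(170,245,245,285))])
print("block",[rect(c,.045,K,M) for c in blobs(mask(p,(5,60,20),(30,255,120)),300,roi=(170,245,245,285))])
print("purple",[rect(c,.03,K,M) for c in blobs(mask(p,(125,80,50),(150,255,255)),100)])
cv2.imwrite("pics/topz.png",cv2.resize(p[130:290,160:480,::-1],None,fx=2.5,fy=2.5,interpolation=cv2.INTER_CUBIC))
E
```

```text
fixture [585.8 -44.8 131.8]
box [array([533.1, 295.1, 170.9, 159.5,  92.4], dtype=float32)]
tray [array([ 545.2, -318. ,  288.2,  149.2,    3.9], dtype=float32)]
blanks [array([ 552. , -321.8,   58.6,   50.7,  178.9], dtype=float32), array([ 462.2, -332.2,   55.5,   50.5,  179.4], dtype=float32)]
red [array([523. ,   4.9,  84. ,  14.9, 142.6], dtype=float32), array([658.9, -14.8,  83.4,  15.6,  21.7], dtype=float32), array([ 573.3, -122.3,   81.4,   15.2,   81.6], dtype=float32)]
yel nest [array([526.1,  29.6,  75.5,  55.2, 128.8], dtype=float32)]
bar hsv [[19, 188, 76], [21, 170, 78], [21, 170, 81], [21, 165, 79], [25, 94, 46]]
bar [array([408.2, 281.1,  86.5,  16.1,  80.3], dtype=float32)]
block [array([409.1, 282.7, 130.3,  62.3,  80. ], dtype=float32)]
purple [array([ 304.1, -221.2,   59.3,   51.1,   17.7], dtype=float32)]
```

View pics/topz.png

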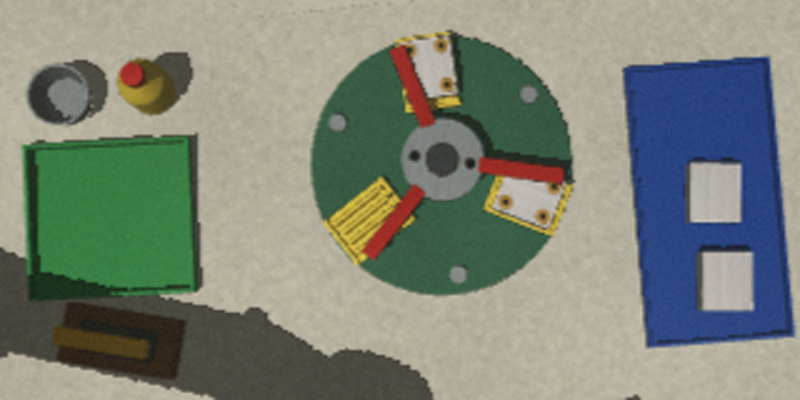

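The zoom shows the ring holes at zoomed px (414,155) and (470,163), so ring +x points at about 262°. The nests are at about 9°, 129° and 249°, so nest0 is at 249° and the ring angle is about 0.22. There are two blanks. I'm going to the spanner.

```bash
python3 -m creep '[[1,14.6,-45.8,4,0,0,-0.181],[1,14.6,-45.8,4,0,0,-0.181],[1,14.6,-45.8,4,0,0,-0.181],[1,14.6,-45.8,4,0,0,-0.181],[1,14.6,-45.8,4,0,0,-0.181]]' 40; python3 -m creep '[[1,14.6,-45.8,4,0,0,-0.181],[1,14.6,-45.8,4,0,0,-0.181],[1,0,0,0,0,0,0]]'
```

```text
t: 0.78
eef_pos: [0.3794, 0.3709, 0.2513]
tool_rot: [-0.0, 0.637, 0.771, -0.0]
contact_force: [0.2, 0.7, 0.0]
gripper_width: 1.003
grasp_force: 0.0
t: 1.15
eef_pos: [0.4098, 0.2771, 0.2597]
tool_rot: [0.0, 0.766, 0.643, 0.0]
contact_force: [-0.2, 0.3, -0.2]
gripper_width: 1.003
grasp_force: 0.0
```

```bash
python3 - <<'E'
from h import *
t,R=tool();print(np.round(t*1000,1),np.round(R,3).tolist(),get_obs()["q"])
p,d,K,M=grab("wrist","pics/w1.png")
print("bar",[rect(c,.130,K,M) for c in blobs(mask(p,(14,150,70),(30,255,255)),800)])
E
```

```text
[409.8 277.1 259.7] [[0.174, 0.985, 0.0], [0.985, -0.174, -0.0], [-0.0, 0.0, -1.0]] [-1.04372907  0.14605501  0.36146382  1.96274952 -0.05902726  1.04273344
 -0.83091166]
bar [array([601.3, 278.2,  58.3,  37.4, 162.7], dtype=float32), array([409. , 283.9,  88.3,  20.7,  79.9], dtype=float32)]
```

View pics/w1.png

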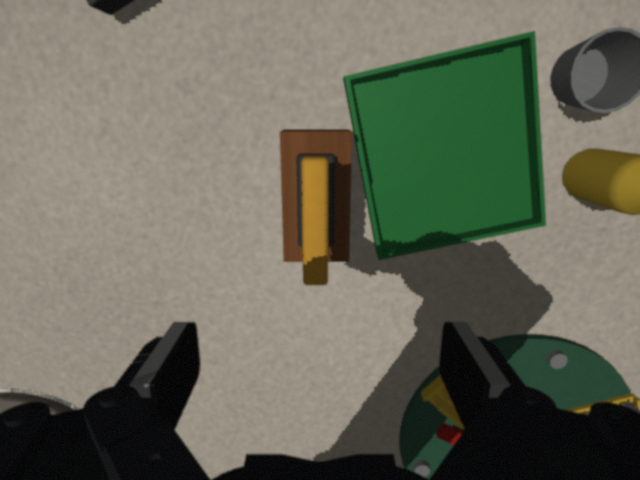

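The wrist view shows the bar at (316,215) over the block, which agrees with the top estimate. I'm descending to grip it.

```bash
python3 -m creep '[[1,-1.3,5,-40,0,0,0],[1,0,0,-45,0,0,0],[1,0,0,-40,0,0,0],[1,0,0,-28,0,0,0],[1,0,0,0,0,0,0]]' 60; python3 -m creep '[[-1,0,0,0,0,0,0],[-1,0,0,0,0,0,0],[-1,0,0,0,0,0,0],[-1,0,0,0,0,0,0],[-1,0,0,0,0,0,0]]' 80
```

```text
t: 1.82
eef_pos: [0.4052, 0.2861, 0.1043]
tool_rot: [0.0, 0.763, 0.647, -0.002]
contact_force: [0.0, 0.1, 0.9]
gripper_width: 1.002
grasp_force: 0.0
t: 2.45
eef_pos: [0.4078, 0.2864, 0.1071]
tool_rot: [-0.0, 0.764, 0.646, 0.001]
contact_force: [-0.3, -0.8, 6.3]
gripper_width: 0.193
grasp_force: 78.9
```

```bash
python3 -m creep '[[-1,0,0,8,0,0,0],[-1,0,0,15,0,0,0],[-1,0,0,35,0,0,0],[-1,0,0,30,0,0,0],[-1,0,0,0,0,0,0]]' 80; python3 - <<'E'
from h import *
t,R=tool();print(np.round(t*1000,1),np.round(R,3).tolist(),get_obs()["q"])
p,d,K,M=grab("wrist","pics/w2.png")
E
```

```text
t: 3.08
eef_pos: [0.4083, 0.287, 0.1969]
tool_rot: [-0.0, 0.764, 0.646, 0.003]
contact_force: [-0.8, 0.4, -3.4]
gripper_width: 0.192
grasp_force: 78.5
[408.3 287.  196.9] [[0.166, 0.986, 0.003], [0.986, -0.166, 0.004], [0.004, 0.003, -1.0]] [-1.04122834  0.22869198  0.35351144  2.02800609 -0.10169841  0.89596764
 -0.80002309]
```

View pics/w2.png

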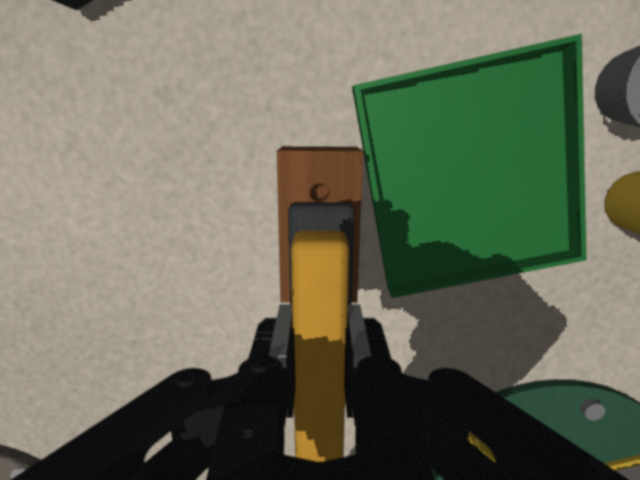

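The wrist view shows:
- the spanner gripped, with its bar end at v≈232 and foot end at v≈203;
- the far hole of the block at (320,191);
- the block top corners at (278,150) and (362,150).

```bash
python3 - <<'E'
from h import *
t,R=tool();c=camera_params("wrist");K=np.array(c["intrinsics"]);T=np.eye(4);T[:3,:3]=R;T[:3,3]=t;M=T@np.array(c["mount"])
z=t[2]
f=lambda uv,zz:(np.round(plane([uv],zz,K,M)[0]*1000,1))
d=lambda uv,zz:np.round(R[:2,:2].T@(plane([uv],zz,K,M)[0]-t[:2])*1000,1)
print("bar end bottom (tool x,y)",d((320,232),z+.007)," top",d((320,240),z+.023))
print("foot end bottom",d((322,203),z-.062),"top corners",d((290,207),z-.050),d((354,207),z-.050))
print("block hole",f((320,191.5),.045),"corners",f((278,151),.045),f((362,151),.045))
E
```

```text
bar end bottom (tool x,y) [39.3  1.2]  top [41.4  1.1]
foot end bottom [34.7  2.4] top corners [ 35.3 -12.8] [35.3 17.4]
block hole [413.  309.9] corners [389.2 342.5] [446.2 332.8]
```

```bash
python3 -m creep '[[-1,20,-40,5,0,0,0],[-1,20,-53,5,0,0,0],[-1,21,-53,5,0,0,0],[-1,21,-53,5,0,0,0],[-1,21,-53,3,0,0,0]]' 80; python3 -m creep '[[-1,21,-53,0,0,0,0],[-1,21,-53,0,0,0,0],[-1,20,-51,0,0,0,0],[-1,0,0,0,0,0,0],[-1,0,0,0,0,0,0]]' 80;  python3 - <<'E'
from h import *
t,R=tool();print(np.round(t*1000,1),np.round(R,3).tolist(),get_obs()["q"])
p,d,K,M=grab("wrist","pics/w3.png")
np.savez("w3.npz",p=p,M=M,K=K)
E
```

```text
t: 3.75
eef_pos: [0.5096, 0.0323, 0.2163]
tool_rot: [-0.0, 0.763, 0.646, -0.001]
contact_force: [0.8, 1.0, -2.2]
gripper_width: 0.193
grasp_force: 78.5
t: 4.38
eef_pos: [0.5711, -0.1224, 0.2158]
tool_rot: [-0.001, 0.764, 0.646, -0.001]
contact_force: [-1.1, 1.0, -3.3]
gripper_width: 0.194
grasp_force: 78.8
[ 571.1 -122.4  215.8] [[0.166, 0.986, -0.003], [0.986, -0.166, 0.001], [0.0, -0.003, -1.0]] [-0.33275072  0.38206762  0.56604437  1.82273811 -0.23863436  1.00806125
  0.16243067]
```

View pics/w3.png

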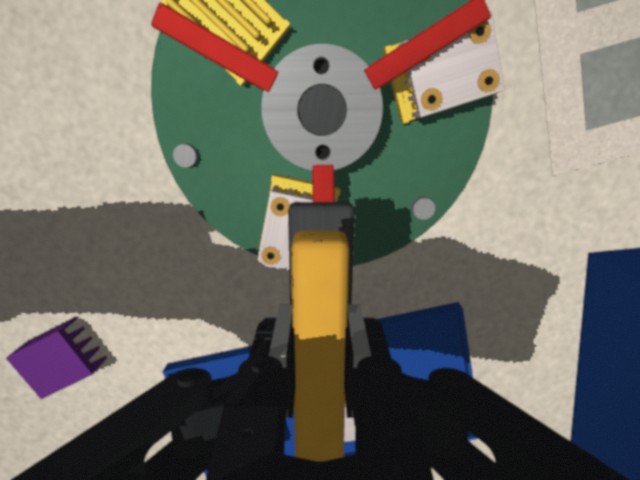

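The ring holes are at (321,65) and (322,152), right under the camera. I'm computing the insertion offset.

```bash
python3 - <<'E'
from h import *
f=np.load("w3.npz");p,K,M=f["p"],f["K"],f["M"];t,R=tool()
m=cv2.inRange(cv2.cvtColor(p,cv2.COLOR_RGB2GRAY),0,62)
bs=blobs(m,60,6000,(265,48,380,168));C=[]
for b in bs:
    P=plane(b,.061,K,M);(u,v),r=cv2.minEnclosingCircle(b);c=P.mean(0);print(np.round([u,v,r]),np.round(c*1000,1),circ(P))
h=[np.array(circ(plane(b,.061,K,M))[:2]) for b in bs if cv2.contourArea(b)<600]
a=[x for x in h];c=(a[0]+a[1])/2;e=a[0]-a[1];print("centre",c,"dist",np.hypot(*e),"yaw",np.degrees(np.arctan2(e[1],e[0]))%180)
g=R[:2,:2]@np.array([-4.7,1.5]);print("TCP target",c-g,"now",t*1000,"delta",c-g-t[:2]*1000,"tool x yaw",np.degrees(np.arctan2(R[1,0],R[0,0])))
E
```

```text
[362. 149.  25.] [612.9 -79.3] [604.9 -69.2  17.3]
[321.  65.   7.] [590.4 -17.2] [590.3 -17.1   4.4]
[322. 151.   7.] [582.1 -72.2] [582.  -72.2   4.3]
[273.  56.  11.] [560.   -5.7] [559.8  -5.9   4.2]
centre [597.6  -43.15] dist 54.10702357365447 yaw 105.65448304409034
TCP target [596.89519747 -38.26704897] now [ 571.24261517 -121.45736135  216.05048576] delta [25.65258231 83.19031239] tool x yaw 80.5129360733783
```

```bash
python3 -m creep '[[-1,7,40,-20,0,0,0.016],[-1,7.3,41.7,-30,0,0,0],[-1,0,0,-20,0,0,0],[-1,0,0,0,0,0,0],[-1,0,0,0,0,0,0]]' 80;  python3 - <<'E'
from h import *
t,R=tool();print(np.round(t*1000,1),np.round(R,3).tolist(),"yaw",np.degrees(np.arctan2(R[1,0],R[0,0])))
print("err to target",np.array([585.5,-39.7])-t[:2]*1000)
p,d,K,M=grab("wrist","pics/w4.png")
E
```

```text
t: 5.05
eef_pos: [0.5865, -0.0413, 0.1481]
tool_rot: [0.0, 0.758, 0.652, 0.0]
contact_force: [0.5, -0.1, -2.3]
gripper_width: 0.19
grasp_force: 78.7
[586.5 -41.3 148.1] [[0.15, 0.989, 0.001], [0.989, -0.15, -0.0], [0.0, 0.001, -1.0]] yaw 81.35235080015157
err to target [-1.03075076  1.61157542]
```

View pics/w4.png

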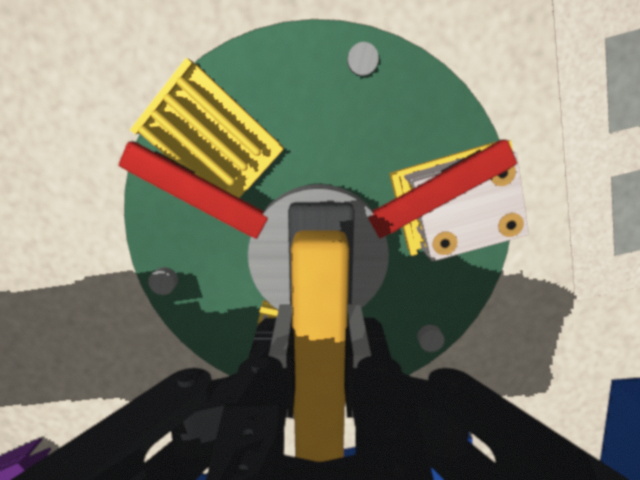

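The foot looks centred over the ring. I'm applying the 1–2 mm correction and lowering.

```bash
python3 -m creep '[[-1,-1,1.6,-8,0,0,0],[-1,0,0,-4,0,0,0],[-1,0,0,-4,0,0,0],[-1,0,0,0,0,0,0]]' 80; python3 -m creep '[[-1,0,0,-3,0,0,0],[-1,0,0,0,0,0,0]]'; python3 -m creep '[[-1,0,0,-3,0,0,0],[-1,0,0,0,0,0,0]]'
```

```text
t: 5.6
eef_pos: [0.5851, -0.0398, 0.1309]
tool_rot: [-0.0, 0.759, 0.652, -0.0]
contact_force: [-0.1, -0.1, -2.8]
gripper_width: 0.19
grasp_force: 78.9
t: 5.85
eef_pos: [0.5853, -0.0397, 0.1281]
tool_rot: [-0.0, 0.758, 0.652, -0.0]
contact_force: [0.5, 1.1, -3.0]
gripper_width: 0.191
grasp_force: 78.9
t: 6.1
eef_pos: [0.5852, -0.0397, 0.1251]
tool_rot: [-0.0, 0.758, 0.652, -0.0]
contact_force: [0.3, 0.0, -2.2]
gripper_width: 0.196
grasp_force: 78.9
```

```bash
python3 -m creep '[[-1,0,0,-2,0,0,0],[-1,0,0,0,0,0,0]]'; python3 -m creep '[[-1,0,0,-1,0,0,0],[-1,0,0,0,0,0,0]]'
```

```text
t: 6.35
eef_pos: [0.5858, -0.0395, 0.1238]
tool_rot: [0.0, 0.758, 0.652, 0.0]
contact_force: [-1.1, 1.1, 3.2]
gripper_width: 0.193
grasp_force: 79.6
t: 6.6
eef_pos: [0.5861, -0.0392, 0.1235]
tool_rot: [0.0, 0.758, 0.652, 0.001]
contact_force: [-3.6, 3.0, 9.7]
gripper_width: 0.191
grasp_force: 80.5
```

Contact came at the expected height with the foot flat, so the pins are fully in. I'm turning anticlockwise around the ring axis.

```bash
python3 -m creep '[[-1,-0.8,-0.2,0,0,0,0.175],[-1,-0.8,-0.3,0,0,0,0.175],[-1,0,0,0,0,0,0]]'; python3 -m creep '[[-1,-0.7,-0.5,0,0,0,0.175],[-1,-0.6,-0.6,0,0,0,0.175],[-1,-0.5,-0.7,0,0,0,0.175],[-1,0,0,0,0,0,0],[-1,0,0,0,0,0,0]]'
python3 - <<'E'
from h import *
t,R=tool();print(get_obs()["torque"],"yaw",np.degrees(np.arctan2(R[1,0],R[0,0])))
p,d,K,M=grab("top")
for c in blobs(mask(p,(0,150,100),(8,255,255)),60,roi=(270,125,405,260)): print(rect(c,.062,K,M))
p,d,K,M=grab("wrist","pics/w5.png")
for c in blobs(mask(p,(0,150,100),(8,255,255)),200): print("w",rect(c,.062,K,M))
for c in blobs(mask(p,(22,150,100),(32,255,255)),200): print("y",rect(c,.042,K,M))
E
```

```text
t: 6.98
eef_pos: [0.5844, -0.0396, 0.1236]
tool_rot: [0.0, 0.633, 0.775, 0.001]
contact_force: [-2.1, 3.0, 8.7]
gripper_width: 0.191
grasp_force: 80.4
t: 7.6
eef_pos: [0.5823, -0.0413, 0.1237]
tool_rot: [0.0, 0.411, 0.912, 0.001]
contact_force: [-5.0, 3.5, 11.4]
gripper_width: 0.193
grasp_force: 80.7
[ 0.43259299  0.92008171 -0.01398899] yaw 131.49664284938964
[616.7  43.6  56.   15.   70.9]
w [508.1 -57.8  84.2  16.2  10.2]
w [612.1  29.5  84.   16.3  70.1]
y [528.6  28.9  70.5  51.4 127.9]
y [667.1 -24.6  73.9  46.4   7.8]
y [ 539.6 -100.8   78.5   43.2   28.5]
```

View pics/w5.png

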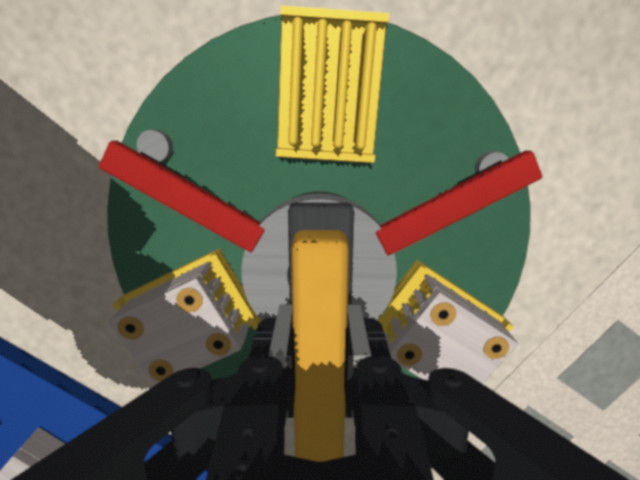

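The red arms stand at about 70°, 190° and 310° and are nearly midway. I'm checking the exact nest angle from nest2's lips, at corners (283,8), (388,15), (277,157) and (375,162).

```bash
python3 - <<'E'
from h import *
p,d,K,M=grab("wrist")
m=mask(p,(22,150,100),(32,255,255))
c=blobs(m,3000,roi=(250,0,420,180))[0]
b=cv2.boxPoints(cv2.minAreaRect(c.astype(np.float32)));print(b.tolist())
for z in (.025,.042):print(z,rect(c,z,K,M))
for n,q in (("uv",[(283,8),(388,15),(277,157),(375,162)]),):
    P=plane(q,.025,K,M)*1000;print(P.round(1).tolist())
    a=lambda v:np.degrees(np.arctan2(v[1],v[0]));print(a(P[0]-P[2]),a(P[1]-P[3]),a(P[0]-P[1])-90,a(P[2]-P[3])-90,"pos",P.mean(0),a(P.mean(0)-[586.2,-44.6]))
E
```

```text
[[272.023193359375, 155.99032592773438], [282.07171630859375, 6.937414646148682], [387.20062255859375, 14.024749755859375], [377.152099609375, 163.07766723632812]]
0.025 [528.5  29.8  75.8  55.3 127.9]
0.042 [528.7  28.9  70.5  51.4 127.9]
[[484.4, 42.8], [527.2, 76.3], [530.2, -17.3], [574.1, 17.6]]
127.2992118808563 128.6271455382773 -231.94699065979154 -231.47812629401002 pos [528.96924223  29.84211986] 127.55291632838569
```

```bash
python3 -m creep '[[-1,0.4,0.5,0,0,0,-0.13],[-1,0,0,0,0,0,0],[-1,0,0,0,0,0,0]]'
python3 - <<'E'
from h import *
t,R=tool();print("yaw",np.degrees(np.arctan2(R[1,0],R[0,0])))
p,d,K,M=grab("wrist")
for c in blobs(mask(p,(0,150,100),(8,255,255)),200): print("w",rect(c,.062,K,M))
E
```

```text
t: 8.12
eef_pos: [0.583, -0.0411, 0.1236]
tool_rot: [0.0, 0.469, 0.883, 0.001]
contact_force: [-3.3, 2.8, 9.3]
gripper_width: 0.196
grasp_force: 80.6
yaw 124.0370530604252
w [620.   26.3  84.   16.4  63.8]
w [507.3 -49.4  83.8  16.1   3.7]
```

```bash
python3 -m creep '[[-1,-0.3,-0.4,0,0,0,0.09],[-1,0,0,0,0,0,0],[-1,0,0,0,0,0,0]]'
python3 - <<'E'
from h import *
t,R=tool();print("yaw",np.degrees(np.arctan2(R[1,0],R[0,0])))
p,d,K,M=grab("wrist")
for c in blobs(mask(p,(0,150,100),(8,255,255)),200): print("w",rect(c,.062,K,M))
E
```

```text
t: 8.55
eef_pos: [0.5824, -0.0419, 0.1236]
tool_rot: [0.0, 0.429, 0.903, 0.0]
contact_force: [-4.2, 2.1, 10.8]
gripper_width: 0.191
grasp_force: 80.7
yaw 129.18133040553002
w [507.7 -54.1  83.9  16.    7.2]
w [615.7  28.2  83.9  16.4  67.2]
```

The ring reads about 1.03 rad, which is open. I'm lifting out and returning the spanner to its block.

```bash
python3 -m creep '[[-1,0,0,6,0,0,0],[-1,0,0,10,0,0,0],[-1,0,0,40,0,0,0],[-1,-20,30,30,0,0,-0.1],[-1,-25,50,4,0,0,-0.15]]' 80; python3 -m creep '[[-1,-25,50,0,0,0,-0.15],[-1,-26,50,0,0,0,-0.15],[-1,-26,50,0,0,0,-0.15],[-1,-26,50,0,0,0,-0.15],[-1,-26,48,0,0,0,0]]';python3 -m creep '[[-1,0,0,-20,0,0,0],[-1,0,0,-20,0,0,0],[-1,0,0,0,0,0,0],[-1,0,0,0,0,0,0]]'
python3 - <<'E'
from h import *
t,R=tool();print(np.round(t*1000,1),"yaw",np.degrees(np.arctan2(R[1,0],R[0,0])), R[:,2])
print("delta",np.array([407.8,286.4,107])-t*1000)
grab("wrist","pics/w6.png")
E
```

```text
t: 9.22
eef_pos: [0.5387, 0.0369, 0.2151]
tool_rot: [0.002, 0.542, 0.84, 0.002]
contact_force: [0.7, 1.8, -2.6]
gripper_width: 0.192
grasp_force: 78.8
t: 9.85
eef_pos: [0.4072, 0.2876, 0.2128]
tool_rot: [0.0, 0.764, 0.645, 0.0]
contact_force: [0.3, 0.7, -2.6]
gripper_width: 0.192
grasp_force: 78.8
t: 10.35
eef_pos: [0.4086, 0.2861, 0.1731]
tool_rot: [0.0, 0.764, 0.646, 0.0]
contact_force: [0.1, 0.9, -1.3]
gripper_width: 0.187
grasp_force: 78.7
[408.6 286.1 173.1] yaw 80.4524577598301 [ 7.54886926e-04  5.31033184e-04 -9.99999574e-01]
delta [ -0.80792443   0.30635532 -66.06530977]
```

View pics/w6.png

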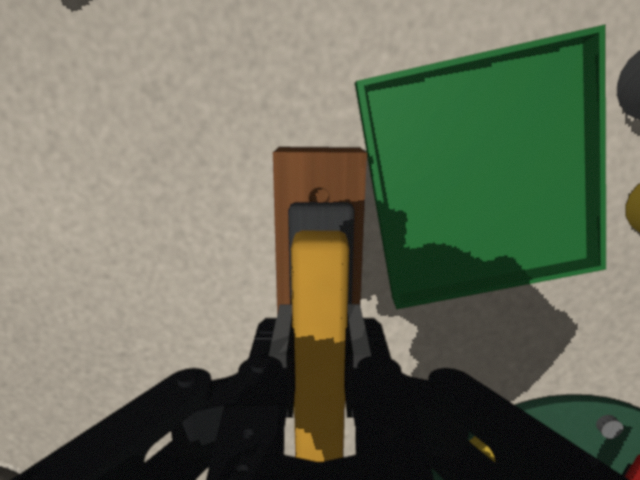

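The spanner sits unchanged in the grip and is aligned over the block. I'm lowering it.

```bash
python3 -m creep '[[-1,-0.8,0.3,-30,0,0,0],[-1,0,0,-20,0,0,0],[-1,0,0,0,0,0,0]]'; python3 -m creep '[[-1,0,0,-6,0,0,0],[-1,0,0,-5,0,0,0],[-1,0,0,0,0,0,0]]'; python3 -m creep '[[-1,0,0,-4,0,0,0],[-1,0,0,-1.5,0,0,0],[-1,0,0,0,0,0,0]]'
```

```text
t: 10.78
eef_pos: [0.407, 0.2859, 0.122]
tool_rot: [0.0, 0.763, 0.646, -0.001]
contact_force: [-0.8, -1.0, -2.2]
gripper_width: 0.193
grasp_force: 78.8
t: 11.15
eef_pos: [0.4073, 0.2864, 0.1114]
tool_rot: [-0.0, 0.763, 0.646, 0.0]
contact_force: [-0.4, -0.3, -3.8]
gripper_width: 0.191
grasp_force: 78.9
t: 11.52
eef_pos: [0.4081, 0.2867, 0.1071]
tool_rot: [-0.0, 0.763, 0.646, 0.001]
contact_force: [-1.8, -1.6, 10.8]
gripper_width: 0.192
grasp_force: 80.7
```

```bash
python3 -m creep '[[0.2,0,0,-0.5,0,0,0],[0.6,0,0,0,0,0,0],[1,0,0,0,0,0,0],[1,0,0,0,0,0,0],[1,0,0,20,0,0,0]]' 60; python3 -m creep '[[1,0,0,50,0,0,0],[1,17.8,-50,40,0,0,-0.054],[1,17.8,-53,10,0,0,-0.054],[1,17.8,-53,10,0,0,-0.054],[1,17.8,-53,0,0,0,-0.054]]';python3 -m creep '[[1,17.8,-53,0,0,0,0],[1,17.8,-53,0,0,0,0],[1,17.8,-53,0,0,0,0],[1,17.8,-51.5,0,0,0,0],[1,0,0,0,0,0,0]]';
python3 -m creep '[[1,0,0,0,0,0,0]]' >/dev/null
python3 - <<'E'
from h import *
t,R=tool();print(np.round(t*1000,1),"yaw",np.degrees(np.arctan2(R[1,0],R[0,0])),get_obs()["q"])
p,d,K,M=grab("wrist","pics/w7.png")
for c in blobs(mask(p,(0,0,120),(179,50,255)),1500,40000,roi=(150,0,500,330)): print("sink",rect(c,.050,K,M),c.mean(0))
p,d,K,M=grab("top")
print("bar",[rect(c,.130,K,M) for c in blobs(mask(p,(14,150,70),(30,255,255)),60,roi=(170,245,245,285))])
E
```

```text
t: 12.15
eef_pos: [0.4064, 0.2857, 0.1244]
tool_rot: [0.0, 0.763, 0.646, -0.002]
contact_force: [0.5, 0.8, -0.4]
gripper_width: 1.002
grasp_force: 0.0
t: 12.78
eef_pos: [0.4783, 0.0788, 0.2339]
tool_rot: [0.0, 0.829, 0.559, 0.001]
contact_force: [0.7, 1.2, 0.1]
gripper_width: 0.998
grasp_force: 0.0
t: 13.4
eef_pos: [0.5487, -0.1354, 0.2331]
tool_rot: [0.001, 0.831, 0.557, -0.001]
contact_force: [-0.9, -0.0, 0.1]
gripper_width: 1.0
grasp_force: 0.0
[ 548.3 -129.6  232.5] yaw 68.10735734061288 [-0.3377274   0.32414715  0.57597948  1.85457311 -0.2050326   1.0228052
 -0.0599125 ]
sink [587.1 -44.1  84.8  84.3  99.6] [322.79834254  86.81491713]
sink [664.  -97.5 166.   78.4  75.5] [460.64543269  95.44110577]
sink [471.7 -72.5 233.1 127.2 104.1] [204.36524823 169.29550827]
sink [ 551.5 -131.7   59.1   50.9   68. ] [321.6743295  212.04597701]
bar [array([409.7, 280.6,  87.9,  23.9,  78.8], dtype=float32)]
```

View pics/w7.png

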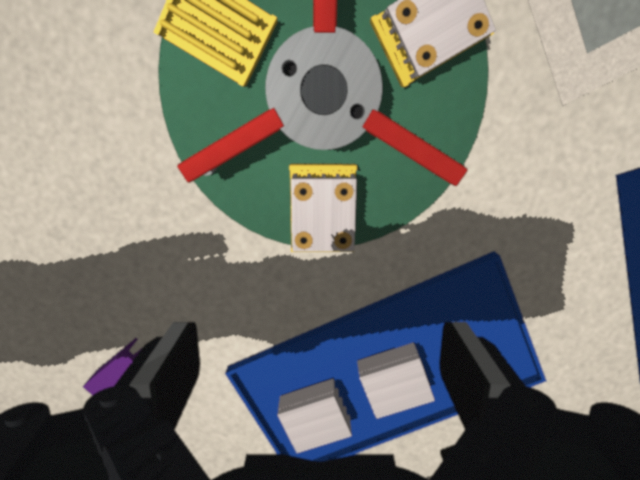

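The wrist view shows done0 at (322,212), measuring 59×51 mm at yaw 68°. The geometry matches, so I'm descending to grip it.

```bash
python3 -m creep '[[1,2.3,-2.2,-50,0,0,0],[1,0,0,-55,0,0,0],[1,0,0,-55,0,0,0],[1,0,0,-30,0,0,0],[1,0,0,0,0,0,0]]' 60; python3 -m creep '[[1,0,0,-12,0,0,0],[1,0,0,-8,0,0,0],[1,0,0,0,0,0,0]]';python3 -m creep '[[-1,0,0,0,0,0,0],[-1,0,0,0,0,0,0],[-1,0,0,0,0,0,0],[-1,0,0,0,0,0,0]]' 60
```

```text
t: 14.25
eef_pos: [0.5492, -0.1303, 0.0411]
tool_rot: [-0.002, 0.828, 0.561, -0.002]
contact_force: [-0.5, 0.3, -0.6]
gripper_width: 1.002
grasp_force: 0.0
t: 14.62
eef_pos: [0.551, -0.1322, 0.0231]
tool_rot: [-0.0, 0.828, 0.56, 0.0]
contact_force: [-0.4, -0.0, -0.1]
gripper_width: 0.997
grasp_force: 0.0
t: 15.12
eef_pos: [0.5514, -0.1325, 0.0236]
tool_rot: [0.0, 0.829, 0.56, 0.001]
contact_force: [-1.0, 0.5, 5.7]
gripper_width: 0.592
grasp_force: 62.3
```

```bash
python3 -m creep '[[-1,0,0,10,0,0,0],[-1,0,0,30,0,0,0],[-1,0,0,50,0,0,0],[-1,0,30,45,0,0,0],[-1,-2,52,0,0,0,0.07]]' 60; python3 -m creep '[[-1,-3,55,0,0,0,0.07],[-1,-3,55,0,0,0,0.07],[-1,-3,55,0,0,0,0.07],[-1,-3,55,0,0,0,0.07],[-1,-3,55,0,0,0,0.074]]';python3 -m creep '[[-1,-3,55,0,0,0,0],[-1,-3,53.5,0,0,0,0],[-1,0,0,-30,0,0,0],[-1,0,0,-30,0,0,0],[-1,0,0,0,0,0,0]]'
python3 - <<'E'
from h import *
t,R=tool();print(np.round(t*1000,1),"yaw",np.degrees(np.arctan2(R[1,0],R[0,0])))
p,d,K,M=grab("wrist","pics/w8.png")
g=blobs(mask(p,(50,90,40),(75,255,255)),3000)
for c in g: print("box",rect(c,.022,K,M),c.min(0),c.max(0))
E
```

```text
t: 15.75
eef_pos: [0.5513, -0.0521, 0.1621]
tool_rot: [0.003, 0.809, 0.587, 0.003]
contact_force: [0.8, 1.2, -2.1]
gripper_width: 0.586
grasp_force: 62.8
t: 16.38
eef_pos: [0.5334, 0.2262, 0.1583]
tool_rot: [0.0, 0.691, 0.723, 0.0]
contact_force: [0.7, -0.5, -1.9]
gripper_width: 0.584
grasp_force: 62.7
t: 17.0
eef_pos: [0.526, 0.3319, 0.0959]
tool_rot: [-0.0, 0.692, 0.722, -0.003]
contact_force: [-0.3, 0.1, -1.4]
gripper_width: 0.586
grasp_force: 62.7
[526.  331.9  95.9] yaw 92.41294673546012
box [531.9 324.  160.6 120.3   1.8] [176 165] [483 367]
```

View pics/w8.png

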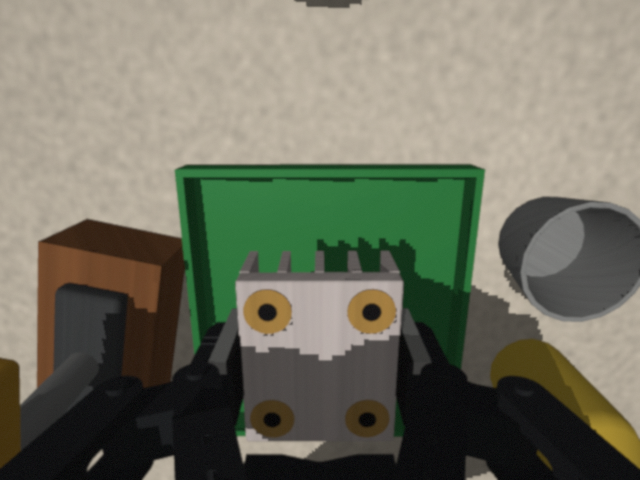

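The box is centred under the held sink, which is about 6 mm off in x. I'm correcting and lowering.

```bash
python3 -m creep '[[-1,5.5,1,-30,0,0,0],[-1,0,0,-30,0,0,0],[-1,0,0,-18,0,0,0],[-1,0,0,0,0,0,0]]' 60; python3 -m creep '[[-1,0,0,-5,0,0,0],[-1,0,0,-4,0,0,0],[-1,0,0,0,0,0,0]]'
```

```text
t: 17.55
eef_pos: [0.5332, 0.3339, 0.0198]
tool_rot: [-0.0, 0.692, 0.722, -0.001]
contact_force: [-0.2, -0.6, -1.1]
gripper_width: 0.582
grasp_force: 62.8
t: 17.92
eef_pos: [0.5334, 0.3343, 0.0111]
tool_rot: [-0.0, 0.692, 0.722, 0.0]
contact_force: [0.7, 0.2, -1.4]
gripper_width: 0.587
grasp_force: 62.8
```

```bash
python3 -m creep '[[-1,0,0,-3,0,0,0],[-1,0,0,-1,0,0,0],[-1,0,0,0,0,0,0]]' 60; python3 -m creep '[[0.8,0,0,0,0,0,0],[0.8,0,0,0,0,0,0],[0.8,0,0,0,0,0,0],[0.8,0,0,50,0,0,0],[1,0,0,60,0,0,0]]'; python3 -m creep '[[1,0,0,60,0,0,0],[1,0,0,50,0,0,-0.184],[1,20,-50,0,0,0,-0.184],[1,20,-52,0,0,0,-0.184],[1,21,-52,0,0,0,-0.184]]'; python3 -m creep '[[1,21,-53,0,0,0,-0.184],[1,21,-53,0,0,0,-0.184],[1,21,-53,0,0,0,-0.184],[1,22,-53,0,0,0,-0.184],[1,0,0,0,0,0,0]]';python3 -m creep '[[1,0,0,0,0,0,0],[1,0,0,0,0,0,0]]'
python3 - <<'E'
from h import *
t,R=tool();print(np.round(t*1000,1),"yaw",np.degrees(np.arctan2(R[1,0],R[0,0])),get_obs()["q"].round(2))
p,d,K,M=grab("wrist","pics/w9.png")
for c in blobs(mask(p,(0,0,120),(179,50,255)),1500,40000,roi=(150,0,500,330)): print("sink",rect(c,.050,K,M),c.mean(0))
p,d,K,M=grab("top")
print("blanks",[rect(c,.034,K,M) for c in blobs(mask(p,(0,0,150),(179,60,255)),150,roi=(400,140,490,280))])
print("box sinks",[rect(c,.034,K,M) for c in blobs(mask(p,(0,0,130),(179,60,255)),150,roi=(170,180,240,252))])
E
```

```text
t: 18.3
eef_pos: [0.5336, 0.3343, 0.0077]
tool_rot: [-0.0, 0.692, 0.722, 0.0]
contact_force: [-1.4, 0.0, 5.0]
gripper_width: 0.586
grasp_force: 63.7
t: 18.92
eef_pos: [0.5326, 0.3336, 0.117]
tool_rot: [-0.0, 0.692, 0.722, -0.002]
contact_force: [1.3, 0.2, 0.4]
gripper_width: 0.999
grasp_force: 0.0
t: 19.55
eef_pos: [0.5948, 0.1788, 0.2272]
tool_rot: [-0.0, 0.907, 0.422, 0.0]
contact_force: [0.3, -0.4, -0.8]
gripper_width: 1.001
grasp_force: 0.0
t: 20.18
eef_pos: [0.6796, -0.0388, 0.2272]
tool_rot: [0.002, 0.998, 0.065, 0.0]
contact_force: [0.2, 1.2, 0.5]
gripper_width: 1.002
grasp_force: 0.0
t: 20.42
eef_pos: [0.6793, -0.0297, 0.2267]
tool_rot: [-0.001, 0.997, 0.072, -0.0]
contact_force: [-0.4, -0.8, -0.8]
gripper_width: 1.001
grasp_force: 0.0
[679.3 -29.7 226.7] yaw 8.241622018609055 [-0.55  0.59  0.77  1.58 -0.45  1.15 -1.11]
sink [680.3 -31.5  60.6  51.7   8.2] [322.10545455 214.12363636]
sink [ 664.  -162.6  136.1   32.1   15.7] [484.50852273 256.39488636]
sink [599.7 -28.   68.3  30.9 131.3] [305.15340909 307.10795455]
blanks [array([ 545.6, -318.5,  354.3,  226.6,  179. ], dtype=float32)]
box sinks [array([533.5, 333.9,  61.1,  51. ,  92.2], dtype=float32), array([577.5, 290.4, 176.2,  96.7,  89.4], dtype=float32)]
```

done1 is at (680,−31) with the right size and yaw. I'm gripping it and carrying it to the box.

```bash
python3 -m creep '[[1,0.8,-1.3,-50,0,0,0],[1,0,0,-55,0,0,0],[1,0,0,-55,0,0,0],[1,0,0,-22,0,0,0],[1,0,0,0,0,0,0]]' 60; python3 -m creep '[[1,0,0,-12,0,0,0],[1,0,0,-9,0,0,0],[1,0,0,0,0,0,0]]';python3 -m creep '[[-1,0,0,0,0,0,0],[-1,0,0,0,0,0,0],[-1,0,0,0,0,0,0],[-1,0,0,0,0,0,0]]' 60
```

```text
t: 21.15
eef_pos: [0.6797, -0.0326, 0.0443]
tool_rot: [-0.0, 0.997, 0.071, -0.001]
contact_force: [0.9, -0.4, 0.9]
gripper_width: 1.004
grasp_force: 0.0
t: 21.52
eef_pos: [0.6801, -0.0329, 0.0238]
tool_rot: [-0.0, 0.998, 0.07, -0.0]
contact_force: [-0.0, -0.0, -0.3]
gripper_width: 0.999
grasp_force: 0.0
t: 22.02
eef_pos: [0.6808, -0.0333, 0.0247]
tool_rot: [0.0, 0.998, 0.07, 0.001]
contact_force: [-0.8, 0.4, 6.4]
gripper_width: 0.582
grasp_force: 62.9
```

```bash
python3 -m creep '[[-1,0,0,10,0,0,0],[-1,0,0,30,0,0,0],[-1,0,0,50,0,0,0.1],[-1,-20,20,46,0,0,0.18],[-1,-21,40,0,0,0,0.184]]' 60; python3 -m creep '[[-1,-21,46,0,0,0,0.184],[-1,-21,46,0,0,0,0.184],[-1,-21,46,0,0,0,0.184],[-1,-21,46,0,0,0,0.184],[-1,-21,46,0,0,0,0.184]]';python3 -m creep '[[-1,0,0,0,0,0,0.086],[-1,0,0,0,0,0,0],[-1,0,0,-30,0,0,0],[-1,0,0,-30,0,0,0],[-1,0,0,0,0,0,0]]'
python3 - <<'E'
from h import *
t,R=tool();print(np.round(t*1000,1),"yaw",np.degrees(np.arctan2(R[1,0],R[0,0])), "delta",np.array([534.7,257,8.7])-t*1000)
E
```

```text
t: 22.65
eef_pos: [0.6411, 0.0243, 0.1644]
tool_rot: [0.002, 0.954, 0.298, 0.003]
contact_force: [0.2, 0.9, -2.3]
gripper_width: 0.58
grasp_force: 62.7
t: 23.28
eef_pos: [0.5331, 0.258, 0.1601]
tool_rot: [0.0, 0.721, 0.693, -0.0]
contact_force: [0.8, 0.4, -1.6]
gripper_width: 0.579
grasp_force: 62.6
t: 23.9
eef_pos: [0.5329, 0.2547, 0.098]
tool_rot: [-0.0, 0.694, 0.72, -0.003]
contact_force: [-0.3, -0.3, -0.9]
gripper_width: 0.583
grasp_force: 62.7
[532.9 254.7  98. ] yaw 92.09091912927899 delta [  1.7662489    2.28499954 -89.33714673]
```

```bash
python3 -m creep '[[-1,1.5,2,-30,0,0,0],[-1,0,0,-30,0,0,0],[-1,0,0,-18,0,0,0],[-1,0,0,-6,0,0,0],[-1,0,0,0,0,0,0]]' 60; python3 -m creep '[[-1,0,0,-4,0,0,0],[-1,0,0,-1.5,0,0,0],[-1,0,0,0,0,0,0]]';python3 -m creep '[[0.8,0,0,0,0,0,0],[0.8,0,0,0,0,0,0],[0.8,0,0,0,0,0,0],[0.8,0,0,50,0,0,0],[1,0,0,60,0,0,0]]'
python3 -m creep '[[1,0,0,60,0,0,0],[1,-5,-50,50,0,0,-0.178],[1,-5,-54,10,0,0,-0.178],[1,-5,-54,0,0,0,-0.178],[1,-5,-54,0,0,0,-0.178]]';python3 -m creep '[[1,-5,-54,0,0,0,-0.178],[1,-5,-54,0,0,0,-0.178],[1,-5,-54,0,0,0,-0.178],[1,-5,-54,0,0,0,-0.178],[1,-5,-54,0,0,0,-0.178]]';python3 -m creep '[[1,-5,-54,0,0,0,0],[1,-5,-49,0,0,0,0],[1,0,0,0,0,0,0],[1,0,0,0,0,0,0],[1,0,0,0,0,0,0]]'
python3 - <<'E'
from h import *
t,R=tool();print(np.round(t*1000,1),"yaw",np.degrees(np.arctan2(R[1,0],R[0,0])),get_obs()["q"].round(2))
p,d,K,M=grab("wrist","pics/w10.png")
for c in blobs(mask(p,(0,0,120),(179,50,255)),1500,40000,roi=(150,0,500,330)): print("sink",rect(c,.034,K,M),c.mean(0))
p,d,K,M=grab("top","pics/top10.png")
print("box sinks",[rect(c,.034,K,M) for c in blobs(mask(p,(0,0,130),(179,60,255)),150,roi=(170,180,240,252))])
E
```

```text
t: 24.52
eef_pos: [0.5363, 0.2589, 0.0165]
tool_rot: [0.0, 0.693, 0.721, 0.0]
contact_force: [0.3, -0.9, -1.5]
gripper_width: 0.588
grasp_force: 62.8
t: 24.9
eef_pos: [0.5358, 0.259, 0.0106]
tool_rot: [0.0, 0.693, 0.721, 0.0]
contact_force: [-0.3, -0.6, -1.8]
gripper_width: 0.584
grasp_force: 62.8
t: 25.52
eef_pos: [0.5348, 0.2584, 0.1207]
tool_rot: [-0.0, 0.693, 0.721, -0.001]
contact_force: [0.7, 0.9, -0.1]
gripper_width: 0.998
grasp_force: 0.0
t: 26.15
eef_pos: [0.516, 0.0511, 0.235]
tool_rot: [-0.0, 0.902, 0.432, 0.001]
contact_force: [1.5, -0.4, -0.3]
gripper_width: 0.999
grasp_force: 0.0
t: 26.78
eef_pos: [0.491, -0.2187, 0.2348]
tool_rot: [-0.0, 1.0, 0.002, 0.0]
contact_force: [1.9, 0.6, -0.4]
gripper_width: 0.998
grasp_force: 0.0
t: 27.4
eef_pos: [0.482, -0.3185, 0.2343]
tool_rot: [-0.001, 1.0, 0.006, 0.0]
contact_force: [-0.7, -0.1, 0.7]
gripper_width: 1.002
grasp_force: 0.0
[ 482.  -318.5  234.3] yaw 0.6498140897762904 [-0.19  0.42  0.88  1.83 -0.37  1.06 -0.73]
sink [ 457.5 -339.1  258.1  197.7   95.3] [387.5582762  256.46131244]
sink [ 566.6 -219.7  145.4   68.1  173.5] [188.09202454  88.60327198]
sink [ 462.4 -332.4   60.    51.1  180. ] [342.50961538 238.49519231]
box sinks [array([536.3, 258.5,  60.9,  50.8,  90. ], dtype=float32), array([533.7, 333.9,  61.1,  50.5,  92.2], dtype=float32), array([577.5, 290.4, 176.2,  96.7,  89.4], dtype=float32)]
```

View pics/w10.png

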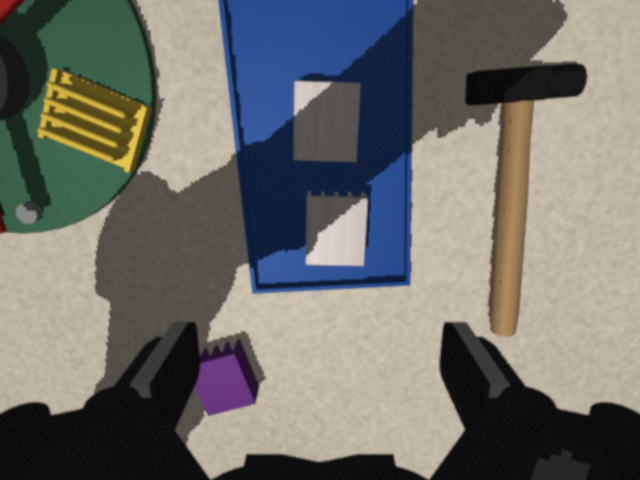

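The wrist view shows the near blank at (342,230) and the far one at (327,122). The near one measures (462,−332) mm, matching the top view, so I'm gripping it.

```bash
python3 -m creep '[[1,-10,-8,-50,0,0,-0.01],[1,-9.6,-5,-55,0,0,0],[1,0,0,-55,0,0,0],[1,0,0,-40,0,0,0],[1,0,0,0,0,0,0]]' 60; python3 -m creep '[[1,0,0,-16,0,0,0],[1,0,0,-8,0,0,0],[1,0,0,0,0,0,0]]'; python3 -m creep '[[-1,0,0,0,0,0,0],[-1,0,0,0,0,0,0],[-1,0,0,0,0,0,0],[-1,0,0,0,0,0,0]]' 60
```

```text
t: 28.12
eef_pos: [0.4604, -0.3312, 0.0323]
tool_rot: [-0.001, 1.0, 0.0, -0.002]
contact_force: [0.6, 0.0, 0.5]
gripper_width: 0.997
grasp_force: 0.0
t: 28.5
eef_pos: [0.462, -0.3331, 0.0107]
tool_rot: [-0.0, 1.0, -0.0, 0.0]
contact_force: [-0.4, -1.0, 0.4]
gripper_width: 0.999
grasp_force: 0.0
t: 29.0
eef_pos: [0.4622, -0.3335, 0.0113]
tool_rot: [0.0, 1.0, -0.001, 0.001]
contact_force: [-0.5, 1.0, 6.2]
gripper_width: 0.583
grasp_force: 62.0
```

```bash
python3 -m creep '[[-1,0,0,10,0,0,0],[-1,0,0,40,0,0,0],[-1,0,0,55,0,0,0],[-1,20,30,30,0,0,0.07],[-1,30,42,0,0,0,0.07]]' 60; python3 -m creep '[[-1,34,46,0,0,0,0],[-1,34,46,0,0,0,0],[-1,34,46,0,0,0,0],[-1,34,46,0,0,0,0],[-1,32.4,44.8,0,0,0,0]]'; python3 -m creep '[[-1,0,0,-30,0,0,0],[-1,0,0,-30,0,0,0],[-1,0,0,0,0,0,0],[-1,0,0,0,0,0,0]]'
python3 - <<'E'
from h import *
t,R=tool();print(np.round(t*1000,1),"yaw",np.degrees(np.arctan2(R[1,0],R[0,0])), "delta",np.array([680.6,-32.7,55])-t*1000)
p,d,K,M=grab("wrist","pics/w11.png")
E
```

```text
t: 29.62
eef_pos: [0.5126, -0.2629, 0.1489]
tool_rot: [0.001, 0.998, 0.068, 0.002]
contact_force: [0.1, -0.1, -2.1]
gripper_width: 0.585
grasp_force: 63.1
t: 30.25
eef_pos: [0.6808, -0.0306, 0.1458]
tool_rot: [0.0, 0.998, 0.069, -0.0]
contact_force: [0.0, -0.6, -0.8]
gripper_width: 0.586
grasp_force: 63.0
t: 30.75
eef_pos: [0.6806, -0.0329, 0.0868]
tool_rot: [0.0, 0.998, 0.069, 0.001]
contact_force: [0.0, -0.1, -1.5]
gripper_width: 0.585
grasp_force: 62.9
[680.6 -32.9  86.8] yaw 7.923919062327076 delta [ -0.04461098   0.20929227 -31.82992634]
```

View pics/w11.png

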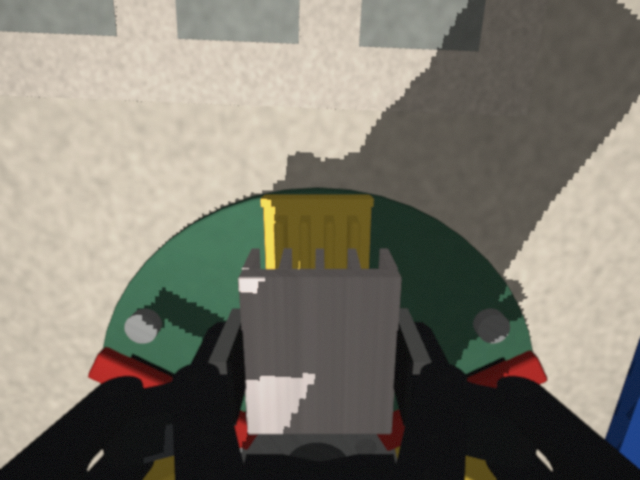

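The held blank is centred over nest1, with the fins lining up. I'm lowering it.

```bash
python3 -m creep '[[-1,0,0,-25,0,0,0],[-1,0,0,-9,0,0,0],[-1,0,0,0,0,0,0]]' 60; python3 -m creep '[[-1,0,0,-5,0,0,0],[-1,0,0,-5,0,0,0],[-1,0,0,0,0,0,0]]';python3 -m creep '[[-1,0,0,-6,0,0,0],[-1,0,0,-5,0,0,0],[-1,0,0,0,0,0,0]]';
```

```text
t: 31.18
eef_pos: [0.6801, -0.0325, 0.0518]
tool_rot: [-0.0, 0.998, 0.069, -0.0]
contact_force: [-0.1, 0.7, -1.6]
gripper_width: 0.581
grasp_force: 63.0
t: 31.55
eef_pos: [0.6799, -0.0323, 0.0412]
tool_rot: [-0.0, 0.998, 0.069, -0.0]
contact_force: [-0.2, -0.5, -2.4]
gripper_width: 0.584
grasp_force: 63.0
t: 31.92
eef_pos: [0.6797, -0.0323, 0.0298]
tool_rot: [-0.0, 0.998, 0.069, -0.001]
contact_force: [-0.7, 0.8, -1.8]
gripper_width: 0.582
grasp_force: 63.0
```

```bash
python3 -m creep '[[-1,0,0,-2,0,0,0],[-1,0,0,-1,0,0,0],[-1,0,0,0,0,0,0]]'; python3 -m creep '[[0.6,0,0,0,0,0,0],[0.8,0,0,0,0,0,0],[1,0,0,0,0,0,0],[1,0,0,0,0,0,0]]'; python3 -m creep '[[1,0,0,40,0,0,0],[1,0,0,60,0,0,0],[1,0,0,60,0,0,0],[1,0,0,40,0,0,0],[1,0,0,0,0,0,0]]'
python3 -m creep '[[1,0,0,0,0,0,0],[1,0,0,0,0,0,0]]'
python3 - <<'E'
from h import *
t,R=tool();print(np.round(t*1000,1),"yaw",np.degrees(np.arctan2(R[1,0],R[0,0])))
p,d,K,M=grab("wrist")
for c in blobs(mask(p,(0,0,90),(179,50,255)),1500,40000,roi=(240,100,400,330)): print("sink",rect(c,.050,K,M),c.mean(0))
m=M[2,3]-d[180:240:20,300:350:20];print("depth",d[200:230:10,310:340:10].round(3).tolist())
u,v=325,215
z=d[v,u];P=M@np.r_[(u-K[0,2])/K[0,0]*z,-(v-K[1,2])/K[1,1]*z,-z,1];print("pt",P[:3].round(4))
p,d,K,M=grab("top")
print("blanks",[rect(c,.034,K,M) for c in blobs(mask(p,(0,0,130),(179,60,255)),150,roi=(425,160,470,262))])
E
```

```text
t: 32.3
eef_pos: [0.6801, -0.0324, 0.0275]
tool_rot: [0.0, 0.998, 0.069, 0.0]
contact_force: [-0.1, -0.3, -2.8]
gripper_width: 0.589
grasp_force: 63.2
t: 32.8
eef_pos: [0.6802, -0.0324, 0.0276]
tool_rot: [0.0, 0.998, 0.069, 0.0]
contact_force: [-0.3, -0.6, -0.3]
gripper_width: 1.002
grasp_force: 0.0
t: 33.42
eef_pos: [0.6821, -0.0332, 0.2316]
tool_rot: [0.0, 0.998, 0.069, 0.003]
contact_force: [-0.1, 0.6, -0.9]
gripper_width: 1.001
grasp_force: 0.0
t: 33.67
eef_pos: [0.6792, -0.0321, 0.2258]
tool_rot: [-0.0, 0.998, 0.069, -0.001]
contact_force: [0.1, -0.1, -0.3]
gripper_width: 1.0
grasp_force: 0.0
[679.2 -32.1 225.8] yaw 7.956154083539618
sink [735.9 -23.7 120.1  57.8  97.9] [312.56326531 136.80816327]
sink [680.9 -32.7  61.2  51.5   7.4] [320.38267148 213.3465704 ]
sink [599.5 -27.5  68.5  32.2 133.5] [301.90607735 306.75690608]
depth [[0.3230000138282776, 0.3230000138282776, 0.32499998807907104], [0.328000009059906, 0.3269999921321869, 0.32600000500679016], [0.32899999618530273, 0.32899999618530273, 0.328000009059906]]
pt [ 0.6808 -0.0363  0.05  ]
blanks [array([ 552.2, -321.8,   58.9,   50.7,  178.9], dtype=float32)]
```

Blank 1 is seated, with its top at 50 mm. I'm going for the second one.

```bash
python3 -m creep '[[1,-21,-48,0,0,0,-0.08],[1,-21,-48,0,0,0,-0.077],[1,-21,-48,0,0,0,0],[1,-21,-48,0,0,0,0],[1,-21,-48,0,0,0,0]]' 60; python3 -m creep '[[1,-22,-49,0,0,0,0],[1,0,0,0,0,0,0],[1,0,0,0,0,0,0],[1,0,0,0,0,0,0]]' 60
python3 - <<'E'
from h import *
t,R=tool();print(np.round(t*1000,1),"yaw",np.degrees(np.arctan2(R[1,0],R[0,0])))
p,d,K,M=grab("wrist","pics/w12.png")
for c in blobs(mask(p,(0,0,90),(179,70,255)),1500,40000,roi=(240,100,400,330)): print("sink",rect(c,.034,K,M),c.mean(0))
p,d,K,M=grab("top")
print("blanks",[rect(c,.034,K,M) for c in blobs(mask(p,(0,0,90),(179,70,255)),150,roi=(425,160,470,262))])
E
```

```text
t: 34.4
eef_pos: [0.5741, -0.2737, 0.2269]
tool_rot: [-0.0, 1.0, -0.009, -0.0]
contact_force: [0.9, 0.5, -0.1]
gripper_width: 1.001
grasp_force: 0.0
t: 34.9
eef_pos: [0.5541, -0.3195, 0.2269]
tool_rot: [-0.0, 1.0, -0.008, -0.0]
contact_force: [-0.0, 0.2, 0.1]
gripper_width: 0.998
grasp_force: 0.0
[ 554.1 -319.5  226.9] yaw -0.8837220761743391
sink [ 552.6 -323.1   60.1   50.2  179. ] [323.94047619 212.32936508]
blanks [array([ 468.6, -328.9,  109.8,   98.2,  178.7], dtype=float32)]
```

```bash
python3 -m creep '[[1,-1.6,-2.5,-55,0,0,0],[1,0,0,-55,0,0,0],[1,0,0,-55,0,0,0],[1,0,0,-30,0,0,0],[1,0,0,0,0,0,0]]' 60; python3 -m creep '[[1,0,0,-13,0,0,0],[1,0,0,-7.5,0,0,0],[1,0,0,0,0,0,0]]'; python3 -m creep '[[-1,0,0,0,0,0,0],[-1,0,0,0,0,0,0],[-1,0,0,0,0,0,0],[-1,0,0,0,0,0,0]]' 60
```

```text
t: 35.62
eef_pos: [0.5505, -0.3221, 0.0302]
tool_rot: [-0.001, 1.0, -0.008, -0.002]
contact_force: [-0.9, 0.1, 0.0]
gripper_width: 0.998
grasp_force: 0.0
t: 36.0
eef_pos: [0.5516, -0.3238, 0.0121]
tool_rot: [-0.0, 1.0, -0.009, 0.0]
contact_force: [0.3, -0.3, -0.0]
gripper_width: 1.002
grasp_force: 0.0
t: 36.5
eef_pos: [0.552, -0.3243, 0.0129]
tool_rot: [0.0, 1.0, -0.009, 0.001]
contact_force: [0.2, 0.1, 6.1]
gripper_width: 0.58
grasp_force: 62.8
```

```bash
python3 -m creep '[[-1,0,0,10,0,0,0],[-1,0,0,40,0,0,0],[-1,0,0,55,0,0,0.172],[-1,0,30,25,0,0,0.172],[-1,0,40,0,0,0,0.172]]' 60; python3 -m creep '[[-1,0,40,0,0,0,0.172],[-1,0,40,0,0,0,0.172],[-1,-0.5,42,0,0,0,0.172],[-1,0,0,0,0,0,0.172],[-1,0,0,0,0,0,0]]'; python3 -m creep '[[-1,0,0,-30,0,0,0],[-1,0,0,-25,0,0,0],[-1,0,0,0,0,0,0],[-1,0,0,0,0,0,0]]'
python3 - <<'E'
from h import *
t,R=tool();print(np.round(t*1000,1),"yaw",np.degrees(np.arctan2(R[1,0],R[0,0])), "delta",np.array([551.2,-132.2,55])-t*1000)
p,d,K,M=grab("wrist","pics/w13.png")
E
```

```text
t: 37.12
eef_pos: [0.5522, -0.2552, 0.1449]
tool_rot: [0.002, 0.969, 0.248, 0.002]
contact_force: [0.7, 1.3, -2.0]
gripper_width: 0.578
grasp_force: 62.9
t: 37.75
eef_pos: [0.5507, -0.1318, 0.1423]
tool_rot: [-0.0, 0.83, 0.558, 0.0]
contact_force: [-0.0, -0.7, -1.6]
gripper_width: 0.58
grasp_force: 62.8
t: 38.25
eef_pos: [0.5514, -0.1328, 0.0878]
tool_rot: [0.001, 0.83, 0.558, 0.0]
contact_force: [0.1, 0.4, -1.8]
gripper_width: 0.582
grasp_force: 62.8
[ 551.4 -132.8   87.8] yaw 67.78795736591422 delta [ -0.19982674   0.5915313  -32.81008297]
```

View pics/w13.png

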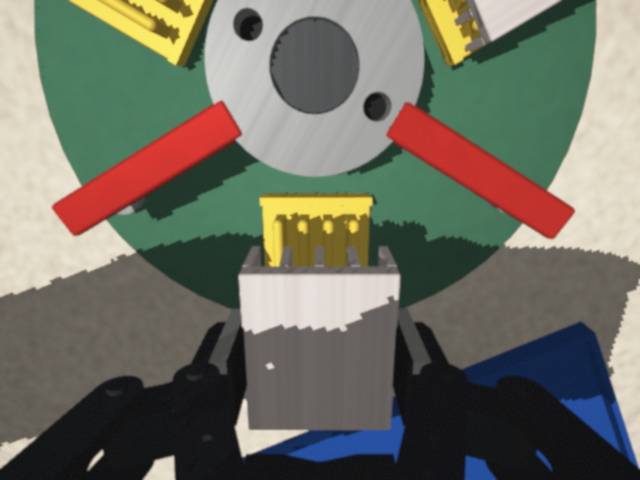

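The blank is centred over nest0 (nest spans u 263–372, sink 238–400). I'm lowering it.

```bash
python3 -m creep '[[-1,0,0.3,-25,0,0,0],[-1,0,0,-9,0,0,0],[-1,0,0,0,0,0,0]]' 60; python3 -m creep '[[-1,0,0,-5,0,0,0],[-1,0,0,-5,0,0,0],[-1,0,0,0,0,0,0]]';python3 -m creep '[[-1,0,0,-6,0,0,0],[-1,0,0,-5,0,0,0],[-1,0,0,0,0,0,0]]';
```

```text
t: 38.67
eef_pos: [0.551, -0.1317, 0.0532]
tool_rot: [-0.0, 0.829, 0.559, -0.0]
contact_force: [0.6, -0.6, -1.6]
gripper_width: 0.578
grasp_force: 62.8
t: 39.05
eef_pos: [0.5508, -0.1315, 0.0428]
tool_rot: [-0.0, 0.829, 0.559, -0.0]
contact_force: [-0.9, 0.5, -1.7]
gripper_width: 0.586
grasp_force: 62.8
t: 39.42
eef_pos: [0.5506, -0.1316, 0.0315]
tool_rot: [-0.0, 0.829, 0.559, -0.0]
contact_force: [-0.0, -0.4, -1.3]
gripper_width: 0.579
grasp_force: 62.8
```

```bash
python3 -m creep '[[-1,0,0,-2,0,0,0],[-1,0,0,-0.8,0,0,0],[-1,0,0,0,0,0,0]]'; python3 -m creep '[[0.6,0,0,0,0,0,0],[0.8,0,0,0,0,0,0],[1,0,0,0,0,0,0],[1,0,0,0,0,0,0]]'; python3 -m creep '[[1,0,0,40,0,0,0],[1,0,0,60,0,0,0],[1,0,0,60,0,0,0],[1,0,0,40,0,0,0],[1,0,0,0,0,0,0]]'
python3 -m creep '[[1,0,0,0,0,0,0],[1,0,0,0,0,0,0]]'
cat > ring.py <<'E'
from h import *
t,R=tool();print(np.round(t*1000,1),"yaw",np.degrees(np.arctan2(R[1,0],R[0,0])))
p,d,K,M=grab("wrist")
m=cv2.inRange(cv2.cvtColor(p,cv2.COLOR_RGB2GRAY),0,70);g=mask(p,(0,0,0),(179,70,255))
for b in blobs(m,60,400,(200,0,460,240)):
    (u,v),r=cv2.minEnclosingCircle(b)
    if r<11: print("hole",u,v,r,circ(plane(b,.061,K,M)))
for c in blobs(mask(p,(0,150,60),(8,255,255)),200): print("arm",rect(c,.062,K,M))
for c in blobs(mask(p,(0,0,90),(179,50,255)),1500,40000,roi=(230,120,400,330)): print("sink",rect(c,.050,K,M),c.mean(0))
u,v=325,215
z=d[v,u];P=M@np.r_[(u-K[0,2])/K[0,0]*z,-(v-K[1,2])/K[1,1]*z,-z,1];print("pt",P[:3].round(4))
E
python3 ring.py; python3 - <<'E'
from h import *
p,d,K,M=grab("top","pics/top13.png")
cv2.imwrite("pics/topz13.png",cv2.resize(p[130:290,160:480,::-1],None,fx=2.5,fy=2.5,interpolation=cv2.INTER_CUBIC))
E
```

```text
t: 39.8
eef_pos: [0.551, -0.1316, 0.0292]
tool_rot: [0.0, 0.829, 0.559, 0.0]
contact_force: [0.4, -0.2, -2.4]
gripper_width: 0.585
grasp_force: 62.8
t: 40.3
eef_pos: [0.551, -0.1317, 0.0293]
tool_rot: [0.0, 0.829, 0.559, 0.0]
contact_force: [0.1, 0.8, -0.8]
gripper_width: 1.001
grasp_force: 0.0
t: 40.92
eef_pos: [0.553, -0.1322, 0.2327]
tool_rot: [0.002, 0.829, 0.559, 0.003]
contact_force: [0.1, 0.0, 0.0]
gripper_width: 1.002
grasp_force: 0.0
t: 41.18
eef_pos: [0.5501, -0.1314, 0.2278]
tool_rot: [-0.001, 0.829, 0.559, -0.001]
contact_force: [-0.0, 0.8, -0.3]
gripper_width: 0.997
grasp_force: 0.0
[ 550.1 -131.4  227.8] yaw 67.94486687208476
hole 284.6041564941406 65.22916412353516 7.254477500915527 [569.5 -22.6   4.4]
hole 353.79998779296875 109.0 7.102214336395264 [603.1 -67.    4.4]
arm [508.2 -55.2  83.4  15.8   7.3]
arm [ 634.2 -107.4   83.4   16.3  127.7]
arm [604.3  -3.2  16.5  15.2  67.8]
sink [ 532.8 -160.9  143.7  134.1  157.9] [311.48415716 253.70722433]
sink [574.  -74.3  63.   20.2 157.9] [319.70053476 130.59358289]
pt [ 0.5547 -0.1332  0.0498]
```

View pics/topz13.png

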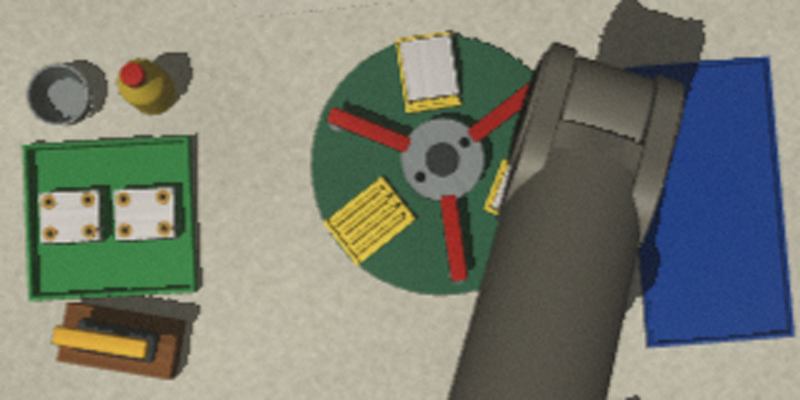

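Top view: both finished sinks stand in the box, the blanks are in nest1 and nest0, and the spanner is in its block. I'm going back for the spanner.

```bash
python3 -m creep '[[1,-17.8,52.2,0,0,0,0.055],[1,-17.8,52.2,0,0,0,0.055],[1,-17.8,52.2,0,0,0,0.055],[1,-17.8,52.2,0,0,0,0.055],[1,-17.8,52.2,0,0,0,0]]' 60; python3 -m creep '[[1,-17.8,52.2,0,0,0,0],[1,-17.8,52.2,0,0,0,0],[1,-17.7,52.4,0,0,0,0],[1,0,0,0,0,0,0],[1,0,0,0,0,0,0]]' 60
python3 -m creep '[[1,0,0,0,0,0,0]]'; python3 - <<'E'
from h import *
t,R=tool();print(np.round(t*1000,1),"yaw",np.degrees(np.arctan2(R[1,0],R[0,0])),"delta",np.array([407.8,286.4,106.5])-t*1000)
p,d,K,M=grab("wrist")
for c in blobs(mask(p,(14,150,70),(30,255,255)),800,roi=(250,100,400,320)): print("bar",rect(c,.130,K,M))
E
```

```text
t: 41.9
eef_pos: [0.4611, 0.1308, 0.2288]
tool_rot: [-0.0, 0.763, 0.647, -0.0]
contact_force: [0.8, 0.2, 0.2]
gripper_width: 1.003
grasp_force: 0.0
t: 42.52
eef_pos: [0.4087, 0.2854, 0.2286]
tool_rot: [0.0, 0.763, 0.646, -0.001]
contact_force: [0.1, -1.2, -0.2]
gripper_width: 1.005
grasp_force: 0.0
t: 42.65
eef_pos: [0.4093, 0.2846, 0.2289]
tool_rot: [0.0, 0.764, 0.645, -0.0]
contact_force: [-0.3, 0.4, 0.3]
gripper_width: 0.999
grasp_force: 0.0
[409.3 284.6 228.9] yaw 80.39714553348269 delta [  -1.46780894    1.79470229 -122.43672295]
bar [411.  293.9  69.5  18.   79.6]
```

```bash
python3 -m creep '[[1,-1.2,1.2,-40,0,0,0],[1,0,0,-40,0,0,0],[1,0,0,-30,0,0,0],[1,0,0,-12,0,0,0],[1,0,0,0,0,0,0]]' 80; python3 -m creep '[[-1,0,0,0,0,0,0],[-1,0,0,0,0,0,0],[-1,0,0,0,0,0,0],[-1,0,0,0,0,0,0],[-1,0,0,0,0,0,0]]' 80
```

```text
t: 43.32
eef_pos: [0.4077, 0.2868, 0.1071]
tool_rot: [0.0, 0.763, 0.646, -0.0]
contact_force: [0.4, -0.4, -0.3]
gripper_width: 0.998
grasp_force: 0.0
t: 43.95
eef_pos: [0.4081, 0.2877, 0.1078]
tool_rot: [0.0, 0.763, 0.646, 0.001]
contact_force: [1.0, -0.5, 5.2]
gripper_width: 0.191
grasp_force: 79.1
```

```bash
python3 -m creep '[[-1,0,0,8,0,0,0],[-1,0,0,20,0,0,0],[-1,0,0,40,0,0,0],[-1,0,0,30,0,0,0],[-1,0,0,0,0,0,0]]' 80; python3 - <<'E'
from h import *
p,d,K,M=grab("wrist");t,R=tool()
c=blobs(mask(p,(14,150,120),(30,255,255)),800,roi=(280,180,360,335))[0];v=c[:,1].min();print("bar end v",v, R[:2,:2].T@(plane([(320,v)],t[2]+.007,K,M)[0]-t[:2])*1000)
E
python3 -m creep '[[-1,24,-40,0,0,0,0.12],[-1,25,-48,0,0,0,0.12],[-1,25,-48,0,0,0,0.12],[-1,25,-48,0,0,0,0.12],[-1,25,-48,0,0,0,0.12]]'; python3 -m creep '[[-1,25,-48,0,0,0,0.12],[-1,24.4,-47.6,0,0,0,0.095],[-1,0,0,-30,0,0,0],[-1,0,0,0,0,0,0],[-1,0,0,0,0,0,0]]'
python3 - <<'E'
from h import *
t,R=tool();print(np.round(t*1000,1),"yaw",np.degrees(np.arctan2(R[1,0],R[0,0])),"delta",np.array([581.5,-39.9,150])-t*1000)
p,d,K,M=grab("wrist","pics/w14.png")
for c in blobs(mask(p,(0,150,60),(8,255,255)),200): print("arm",rect(c,.062,K,M))
E
```

```text
t: 44.58
eef_pos: [0.4083, 0.2881, 0.2071]
tool_rot: [-0.0, 0.763, 0.646, 0.002]
contact_force: [0.4, -0.1, -2.5]
gripper_width: 0.192
grasp_force: 78.5
bar end v 243 [35.68973462  1.9683573 ]
t: 45.25
eef_pos: [0.5307, 0.0537, 0.2033]
tool_rot: [-0.001, 0.536, 0.844, -0.001]
contact_force: [1.2, 0.0, -2.5]
gripper_width: 0.19
grasp_force: 78.5
t: 45.88
eef_pos: [0.5803, -0.0392, 0.1747]
tool_rot: [-0.001, 0.444, 0.896, -0.0]
contact_force: [-0.5, -0.4, -2.5]
gripper_width: 0.191
grasp_force: 78.6
[580.3 -39.2 174.7] yaw 127.3211106169841 delta [  1.18490086  -0.65676809 -24.69795248]
arm [615.8  28.2  83.8  17.1  67.3]
arm [507.7 -53.8  83.8  16.6   7.4]
```

```bash
python3 -m creep '[[-1,1.1,-0.6,-25,0,0,0],[-1,0,0,-11,0,0,0],[-1,0,0,0,0,0,0],[-1,0,0,-4,0,0,0],[-1,0,0,0,0,0,0]]' 80; python3 -m creep '[[-1,0,0,-3,0,0,0],[-1,0,0,0,0,0,0]]'; python3 -m creep '[[-1,0,0,-4,0,0,0],[-1,0,0,0,0,0,0]]';
```

```text
t: 46.55
eef_pos: [0.5822, -0.0408, 0.1356]
tool_rot: [0.0, 0.444, 0.896, 0.0]
contact_force: [0.7, 0.1, -3.3]
gripper_width: 0.189
grasp_force: 78.6
t: 46.8
eef_pos: [0.5819, -0.0408, 0.1321]
tool_rot: [-0.0, 0.444, 0.896, -0.0]
contact_force: [-0.9, -0.5, -2.6]
gripper_width: 0.191
grasp_force: 78.6
t: 47.05
eef_pos: [0.5817, -0.0408, 0.1278]
tool_rot: [-0.0, 0.444, 0.896, -0.0]
contact_force: [-0.0, 0.1, -2.5]
gripper_width: 0.191
grasp_force: 78.7
```

```bash
python3 -m creep '[[-1,0,0,-3,0,0,0],[-1,0,0,0,0,0,0]]'; python3 -m creep '[[-1,0,0,-1.8,0,0,0],[-1,0,0,0,0,0,0]]'
```

```text
t: 47.3
eef_pos: [0.5819, -0.0408, 0.125]
tool_rot: [-0.0, 0.444, 0.896, -0.0]
contact_force: [-0.5, -0.2, -2.1]
gripper_width: 0.193
grasp_force: 78.7
t: 47.55
eef_pos: [0.5822, -0.0406, 0.1244]
tool_rot: [0.0, 0.444, 0.896, 0.0]
contact_force: [-3.2, 1.4, 6.2]
gripper_width: 0.192
grasp_force: 79.9
```

```bash
python3 -m creep '[[-1,0.8,0.5,0,0,0,-0.175],[-1,0.9,0.4,0,0,0,-0.175],[-1,0.9,0.2,0,0,0,-0.175],[-1,1,0,0,0,0,-0.175],[-1,0,0,0,0,0,0]]'; python3 -m creep '[[-1,0.9,-0.1,0,0,0,-0.175],[-1,0.6,-0.2,0,0,0,-0.12],[-1,0,0,0,0,0,0],[-1,0,0,0,0,0,0]]'
cat > arm.py <<'E'
from h import *
t,R=tool();print(np.round(t*1000,1),"yaw",np.degrees(np.arctan2(R[1,0],R[0,0])),"torque",get_obs()["torque"].round(2))
p,d,K,M=grab("wrist")
for c in blobs(mask(p,(0,150,60),(8,255,255)),200): print("arm",rect(c,.062,K,M))
E
python3 arm.py
```

```text
t: 48.18
eef_pos: [0.5855, -0.0394, 0.1242]
tool_rot: [-0.0, 0.725, 0.689, -0.0]
contact_force: [-4.0, 1.5, 6.4]
gripper_width: 0.188
grasp_force: 80.0
t: 48.68
eef_pos: [0.587, -0.0396, 0.1242]
tool_rot: [-0.0, 0.818, 0.575, 0.0]
contact_force: [-3.0, 1.1, 4.6]
gripper_width: 0.191
grasp_force: 79.9
[587.  -39.6 124.2] yaw 70.24444704250074 torque [ 0.08  1.06 -0.14]
arm [663.  -27.3  83.9  17.1  12.7]
arm [534.4  14.8  83.7  16.9 131.8]
```

```bash
python3 -m creep '[[-1,0.3,-0.1,0,0,0,-0.06],[-1,0,0,0,0,0,0],[-1,0,0,0,0,0,0]]' >/dev/null;  python3 arm.py; python3 -m creep '[[-1,0.1,0,0,0,0,-0.03],[-1,0,0,0,0,0,0],[-1,0,0,0,0,0,0]]';  python3 arm.py
```

```text
[587.4 -39.8 124.2] yaw 66.80331461714421 torque [ 0.02  0.87 -0.1 ]
arm [663.9 -31.6  83.8  17.1   9.5]
arm [537.8  17.6  83.8  16.7 128.5]
t: 49.52
eef_pos: [0.5875, -0.0398, 0.1242]
tool_rot: [-0.0, 0.843, 0.538, 0.0]
contact_force: [-2.7, 1.2, 5.1]
gripper_width: 0.19
grasp_force: 79.9
[587.5 -39.8 124.2] yaw 65.13911895669807 torque [-0.02  0.93  0.19]
arm [664.  -32.8  83.8  17.2   8.7]
arm [538.8  18.4  83.8  16.9 127.7]
```

```bash
for i in 1; do python3 -m creep '[[-1,0,0,0,0,0,-0.04],[-1,0,0,0,0,0,0],[-1,0,0,0,0,0,0]]' >/dev/null;  python3 arm.py;done; python3 -m creep '[[-1,0,0,0,0,0,-0.04],[-1,0,0,0,0,0,0],[-1,0,0,0,0,0,0]]' >/dev/null;  python3 arm.py
```

```text
[587.4 -39.6 124.2] yaw 63.002264217772755 torque [0.04 0.98 1.08]
arm [664.1 -33.   83.9  17.    8.2]
arm [538.8  18.4  83.7  16.9 127.6]
[587.6 -39.6 124.2] yaw 60.89249148814469 torque [-0.01  0.81  2.1 ]
arm [664.2 -33.   83.8  16.9   8.2]
arm [538.9  18.3  83.7  16.9 127.5]
```

The ring is on its stop: the arms stopped moving at 8.2° while torque rose to 2 N·m. I'm relaxing the torque and lifting out.

```bash
python3 -m creep '[[-1,0,0,0,0,0,0.065],[-1,0,0,1.5,0,0,0],[-1,0,0,0,0,0,0]]' >/dev/null;  python3 arm.py; python3 -m creep '[[-1,0,0,1,0,0,0.025],[-1,0,0,0,0,0,0],[-1,0,0,0,0,0,0]]';  python3 arm.py
```

```text
[586.9 -40.1 124.6] yaw 64.18278788093086 torque [0.03 0.61 0.28]
arm [664.  -32.9  83.9  17.1   8.6]
arm [538.8  18.3  83.7  16.9 127.6]
t: 51.22
eef_pos: [0.5874, -0.04, 0.1258]
tool_rot: [-0.0, 0.84, 0.542, -0.0]
contact_force: [-2.1, 0.8, -2.9]
gripper_width: 0.192
grasp_force: 78.8
[587.4 -40.  125.8] yaw 65.6318480871471 torque [ 0.26  0.62 -0.02]
arm [664.2 -33.   83.9  17.1   8.3]
arm [538.7  18.4  83.6  16.8 127.6]
```

```bash
python3 -m creep '[[-1,0,0,5,0,0,0.015],[-1,0,0,6,0,0,0],[-1,0,0,10,0,0,0],[-1,0,0,30,0,0,0],[-1,0,0,30,0,0,0]]';  python3 arm.py; python3 - <<'E'
from h import *
p,d,K,M=grab("wrist","pics/w15.png");t,R=tool()
c=blobs(mask(p,(14,150,120),(30,255,255)),800,roi=(280,180,360,335))[0]
for v0 in (260,280,300): 
    r=c[c[:,1]==v0][:,0];print(v0,r.min(),r.max(),(r.min()+r.max())/2)
print("end v",c[:,1].min())
cv2.imwrite("pics/w15c.png",cv2.resize(p[150:350,220:420,::-1],None,fx=3,fy=3))
E
```

```text
t: 51.9
eef_pos: [0.5878, -0.0404, 0.2085]
tool_rot: [0.0, 0.836, 0.548, 0.0]
contact_force: [0.0, 0.5, -2.7]
gripper_width: 0.193
grasp_force: 78.8
[587.8 -40.4 208.5] yaw 66.48282574531319 torque [ 0.05 -0.05  0.03]
arm [538.3  18.   83.8  16.9 127.7]
arm [664.4 -33.1  83.9  16.4   7.8]
260 292 346 319.0
280 292 346 319.0
300 293 345 319.0
end v 238
```

View pics/w15.png

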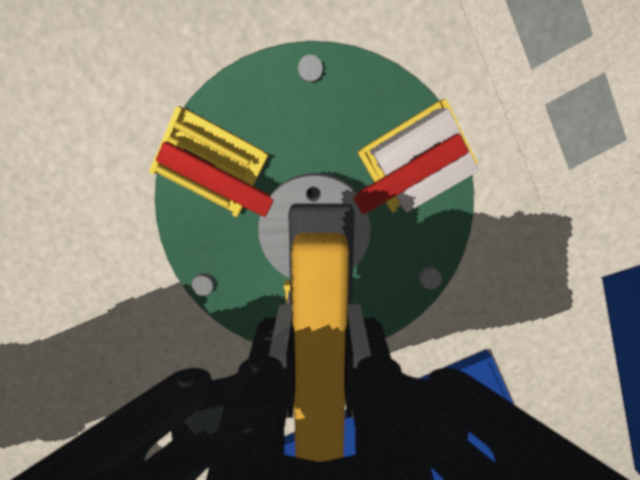

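The arms lie over the nest middles, so the ring is locked, and the bar is straight in the grip. I'm taking the spanner back to its block.

```bash
python3 -m creep '[[-1,-25,44,0,0,0,0.06],[-1,-25.7,47,0,0,0,0.06],[-1,-25.7,47,0,0,0,0.06],[-1,-25.7,47,0,0,0,0.064],[-1,-26,47,0,0,0,0]]' 80; python3 -m creep '[[-1,-26,47,0,0,0,0],[-1,-26,47,0,0,0,0],[-1,0,0,-35,0,0,0],[-1,0,0,0,0,0,0],[-1,0,0,0,0,0,0]]'
python3 - <<'E'
from h import *
t,R=tool();print(np.round(t*1000,1),"yaw",np.degrees(np.arctan2(R[1,0],R[0,0])),"delta",np.array([407.9,286.4,107.5])-t*1000)
p,d,K,M=grab("wrist","pics/w16.png")
cv2.imwrite("pics/w16c.png",p[120:330,240:400,::-1])
m=cv2.inRange(cv2.cvtColor(p,cv2.COLOR_RGB2HSV),(0,80,20),(15,255,110))
E
```

```text
t: 52.62
eef_pos: [0.4583, 0.1932, 0.2067]
tool_rot: [-0.0, 0.763, 0.646, 0.0]
contact_force: [-0.2, 1.0, -2.8]
gripper_width: 0.194
grasp_force: 79.1
t: 53.25
eef_pos: [0.4082, 0.2851, 0.1725]
tool_rot: [0.0, 0.764, 0.645, 0.0]
contact_force: [0.0, 0.2, -2.6]
gripper_width: 0.188
grasp_force: 79.0
[408.2 285.1 172.5] yaw 80.3732101914711 delta [ -0.29429319   1.31202537 -64.95459438]
```

View pics/w16c.png

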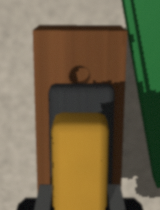

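The spanner is aligned over the block as it was the first time (hole at full-image px (319,194)). I'm lowering it.

```bash
python3 -m creep '[[-1,-0.3,1.2,-30,0,0,0],[-1,0,0,-20,0,0,0],[-1,0,0,0,0,0,0]]'; python3 -m creep '[[-1,0,0,-5,0,0,0],[-1,0,0,-4,0,0,0],[-1,0,0,0,0,0,0]]'; python3 -m creep '[[-1,0,0,-4,0,0,0],[-1,0,0,-2.5,0,0,0],[-1,0,0,0,0,0,0]]'
```

```text
t: 53.68
eef_pos: [0.4073, 0.2862, 0.1218]
tool_rot: [0.0, 0.764, 0.645, -0.001]
contact_force: [0.1, -0.5, -2.5]
gripper_width: 0.195
grasp_force: 79.0
t: 54.05
eef_pos: [0.4072, 0.2871, 0.1131]
tool_rot: [-0.0, 0.763, 0.646, 0.0]
contact_force: [-0.0, -0.0, -3.0]
gripper_width: 0.195
grasp_force: 79.1
t: 54.42
eef_pos: [0.4078, 0.2872, 0.1077]
tool_rot: [-0.0, 0.763, 0.646, 0.0]
contact_force: [-2.5, -2.7, 13.4]
gripper_width: 0.195
grasp_force: 81.3
```

Seated. I'm releasing, retreating and checking the scene.

```bash
python3 -m creep '[[0.2,0,0,0,0,0,0],[0.6,0,0,0,0,0,0],[1,0,0,0,0,0,0],[1,0,0,0,0,0,0],[1,0,0,30,0,0,0]]'; python3 -m creep '[[1,0,0,60,0,0,0],[1,0,0,50,0,0,0],[1,-5,50,0,0,0,0],[1,-5,55,0,0,0,0],[1,-5,55,0,0,0,0]]'; python3 -m creep '[[1,-5,55,0,0,0,0],[1,0,50,0,0,0,0],[1,0,0,0,0,0,0],[1,0,0,0,0,0,0]]'
python3 - <<'E'
from h import *
p,d,K,M=grab("top")
print("bar",[rect(c,.130,K,M) for c in blobs(mask(p,(14,150,70),(30,255,255)),60,roi=(170,245,245,285))])
print("red",[rect(c,.062,K,M) for c in blobs(mask(p,(0,150,100),(8,255,255)),60,roi=(285,135,395,240))])
cv2.imwrite("pics/end.png",p[130:320,100:530,::-1])
E
```

```text
t: 55.05
eef_pos: [0.4058, 0.2861, 0.1351]
tool_rot: [0.0, 0.763, 0.646, -0.002]
contact_force: [1.1, -0.7, -0.3]
gripper_width: 0.999
grasp_force: 0.0
t: 55.68
eef_pos: [0.3919, 0.4487, 0.2467]
tool_rot: [-0.0, 0.763, 0.646, 0.0]
contact_force: [0.4, 0.2, 0.7]
gripper_width: 1.001
grasp_force: 0.0
t: 56.18
eef_pos: [0.3874, 0.5512, 0.2458]
tool_rot: [0.001, 0.763, 0.646, -0.0]
contact_force: [-0.0, -1.0, 0.8]
gripper_width: 0.998
grasp_force: 0.0
bar [array([407.4, 280.9,  87.5,  20.7,  78.2], dtype=float32)]
red [array([536.9,  17.5,  81.5,  14.8, 128.2], dtype=float32), array([ 555.7, -117.6,   83.9,   14.8,   67.9], dtype=float32), array([664.1, -33.6,  82.3,  14.5,   7.4], dtype=float32)]
```

View pics/end.png

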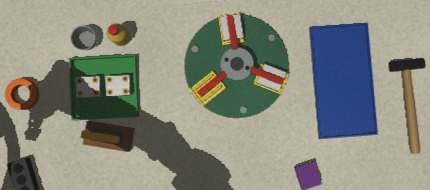

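The final view shows the ring locked over the nests, both blanks seated and the tray empty. The finished sinks are in the box, the spanner is in its block, and the other things have not moved.

```bash
python3 -c "
from station import *
print(hand_in())"
```

```text
the job is handed in; nothing more can be done
None
```

I changed the batch and handed the job in: both finished heat sinks are in the green box, both blanks are seated in nests, the ring is locked again and the spanner is back in its block.

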